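# Load, clamp and start the specimen mixer

### The job

Get the specimen cups mixed: lower the mixer's front guard, stand every cup that is on the worktop upright between its two clamping bars, then turn the four-armed sleeve so that both bars draw in and nip all the cups firmly against their springs, without driving the springs solid. Then swing the guard fully up again and press the start button, leaving the other things on the worktop where they are.

Things in the scene. Friction and masses are not known exactly. Their poses are not given: they have to be found in the camera images.
- mixer: fixed bench-top specimen mixer, white base with a metal tray between two side lips (top z 0.086, y +-0.207 to 0.212) and a rear panel (x 0.088 to 0.094, top z 0.128); 424 mm wide, plus a control pod at the right end (y -0.211 to -0.263, x -0.088 to 0.022, top z 0.098). Origin: centre of its underside on the worktop; x to the rear, y to the left, z up. Front (robot side) is -x.
- place_0 (a point): outer place for a cup (black rubber disc) on the left deck, mixer frame (0, +0.167, 0.050), at deck height. The deck is flat from 0.064 to 0.207 to the left of the middle; a cup may stand anywhere on it that is within 10 mm of the line of the places and centred 85 to 180 mm from the middle.
- place_1 (a point): inner place for a cup (black rubber disc) on the left deck, mixer frame (0, +0.101, 0.050), at deck height. The deck is flat from 0.064 to 0.207 to the left of the middle; a cup may stand anywhere on it that is within 10 mm of the line of the places and centred 85 to 180 mm from the middle.
- place_2 (a point): inner place for a cup (black rubber disc) on the right deck, mixer frame (0, -0.101, 0.050), at deck height. The deck is flat from 0.064 to 0.207 to the right of the middle; a cup may stand anywhere on it that is within 10 mm of the line of the places and centred 85 to 180 mm from the middle.
- place_3 (a point): outer place for a cup (black rubber disc) on the right deck, mixer frame (0, -0.167, 0.050), at deck height. The deck is flat from 0.064 to 0.207 to the right of the middle; a cup may stand anywhere on it that is within 10 mm of the line of the places and centred 85 to 180 mm from the middle.
- guard (a joint): angle of the front guard, a 404 mm wide clear panel in a white frame, hinged along its lower edge: 0 = upright and closed, 1.57 = folded down level toward the robot. Friction holds it at any angle; about 4 N at the bar moves it. The panel's top is 80 mm from the hinge.
- guard_bar (a point): middle of the guard's steel handle bar: 12 mm round, 160 mm long, parallel to the mixer's y, 112 mm from the hinge line, on two posts at its ends (150 mm apart) that leave a 26 mm gap between bar and panel. At the top when closed (z 0.156), toward the robot when down (z about 0.044).
- guard_hinge (a point): middle of the guard's hinge line, which runs along the mixer's y: mixer frame (-0.094, 0, 0.044)
- sleeve (a joint): turn of the turnbuckle sleeve in rad; grows when its upper arms are pushed to the mixer's right (-y). Growing draws both clamping bars in at once, 1.27 mm each per rad (8 mm per turn): their faces stand 42 mm minus this travel from the line of the places until they meet the cups. It starts between 1 and 5, stays where it is left; 0.1 Nm turns it. An arm stands straight up at every multiple of pi/2.
- sleeve_hub (a point): centre of the sleeve, mixer frame (0, 0, 0.066), in the trough between the decks; its axis is the mixer's x. Four round steel arms, 10 mm thick, reach 46 mm from the axis in the plane x = 0. Shut fingers that sweep to the right with their tips about 25 to 30 mm above the axis push one arm after another, a quarter turn each.
- bar_front (a joint): how far the front clamping bar is pushed back on its springs, m: 0 = touches nothing, 0.010 = springs solid; 1.5 N per mm and bar. Firm is about 3 to 6 mm, roughly half to three quarters of a turn of the sleeve after the bars have met the cups.
- bar_rear (a joint): how far the rear clamping bar is pushed back on its springs; as for the front bar
- bar_front_face (a point): middle of the front clamping bar's face toward the cups. The bar runs parallel to the mixer's y across both decks, z 0.059 to 0.073, 8 mm thick; 10 mm behind it is the 12 mm thick carriage that carries it (top z 0.074).
- bar_rear_face (a point): middle of the rear clamping bar's face toward the cups; built like the front one
- start (a joint): travel of the start button in m: 0 = out, 0.005 = fully pressed (spring, 4 N); it counts as pressed beyond 0.003
- start_top (a point): centre of the top of the round steel start button, 26 mm wide in a black collar, on top of the control pod; pressed straight down
- cup_0: white screw-lid specimen cup, 50 mm high, about 60 g; lid 61 mm across from 33 to 50 mm above its foot, body 52 mm across below; origin at the centre of its foot, z up. All cups are alike; between two and four of them are there, standing on the worktop to the left, 0.36 to 0.46 m in front of the robot. The cage of a table fan overhangs from 0.59 m on behind them (up to 0.57 m high): keep the arm in front of it.
- cup_1: white screw-lid specimen cup, 50 mm high, about 60 g; lid 61 mm across from 33 to 50 mm above its foot, body 52 mm across below; origin at the centre of its foot, z up. All cups are alike; between two and four of them are there, standing on the worktop to the left, 0.36 to 0.46 m in front of the robot. The cage of a table fan overhangs from 0.59 m on behind them (up to 0.57 m high): keep the arm in front of it.
- cup_2: white screw-lid specimen cup, 50 mm high, about 60 g; lid 61 mm across from 33 to 50 mm above its foot, body 52 mm across below; origin at the centre of its foot, z up. All cups are alike; between two and four of them are there, standing on the worktop to the left, 0.36 to 0.46 m in front of the robot. The cage of a table fan overhangs from 0.59 m on behind them (up to 0.57 m high): keep the arm in front of it.
- cup_3: white screw-lid specimen cup, 50 mm high, about 60 g; lid 61 mm across from 33 to 50 mm above its foot, body 52 mm across below; origin at the centre of its foot, z up. All cups are alike; between two and four of them are there, standing on the worktop to the left, 0.36 to 0.46 m in front of the robot. The cage of a table fan overhangs from 0.59 m on behind them (up to 0.57 m high): keep the arm in front of it.
- marker: black marker lying on the worktop, 135 mm; leave it alone
- tape_roll: roll of paper tape, 67 mm across, 18 mm high; leave it alone
- bench_timer: flat bench timer, 66 x 66 x 18 mm; leave it alone
Not all that is in view belongs to the job. Leave any brown look-alike of the cup_0 alone.

How it is judged:
On the way, in this order (a step that is already met when the one before it is completed fails the run):
1. the guard is folded down (value of joint guard above 1.35 rad), for 0.2 s.
2. every cup stands upright on a deck between the two bars, let go, guard down (x of cup_0 in the frame of mixer between -0.016 and 0.016 m and (y of cup_0 in the frame of mixer between 0.08 and 0.185 m or y of cup_0 in the frame of mixer between -0.185 and -0.08 m) and z of cup_0 in the frame of mixer between 0.045 and 0.056 m and angle between each of cup_0, cup_1, cup_2, cup_3's own z axis and vertical below 0.15 rad and linear speed of each of cup_0, cup_1, cup_2, cup_3 below 0.05 m/s and x of cup_1 in the frame of mixer between -0.016 and 0.016 m and (y of cup_1 in the frame of mixer between 0.08 and 0.185 m or y of cup_1 in the frame of mixer between -0.185 and -0.08 m) and z of cup_1 in the frame of mixer between 0.045 and 0.056 m and x of cup_2 in the frame of mixer between -0.016 and 0.016 m and (y of cup_2 in the frame of mixer between 0.08 and 0.185 m or y of cup_2 in the frame of mixer between -0.185 and -0.08 m) and z of cup_2 in the frame of mixer between 0.045 and 0.056 m and x of cup_3 in the frame of mixer between -0.016 and 0.016 m and (y of cup_3 in the frame of mixer between 0.08 and 0.185 m or y of cup_3 in the frame of mixer between -0.185 and -0.08 m) and z of cup_3 in the frame of mixer between 0.045 and 0.056 m and value of joint guard above 1.2 rad and contact force between the fingers and cup_0 below 0.2 N and contact force between the fingers and cup_1 below 0.2 N and contact force between the fingers and cup_2 below 0.2 N and contact force between the fingers and cup_3 below 0.2 N), for 0.2 s.
3. both bars are drawn in and press on the cups, springs part way in (x of cup_0 in the frame of mixer between -0.016 and 0.016 m and (y of cup_0 in the frame of mixer between 0.08 and 0.185 m or y of cup_0 in the frame of mixer between -0.185 and -0.08 m) and z of cup_0 in the frame of mixer between 0.045 and 0.056 m and angle between each of cup_0, cup_1, cup_2, cup_3's own z axis and vertical below 0.15 rad and linear speed of each of cup_0, cup_1, cup_2, cup_3 below 0.05 m/s and x of cup_1 in the frame of mixer between -0.016 and 0.016 m and (y of cup_1 in the frame of mixer between 0.08 and 0.185 m or y of cup_1 in the frame of mixer between -0.185 and -0.08 m) and z of cup_1 in the frame of mixer between 0.045 and 0.056 m and x of cup_2 in the frame of mixer between -0.016 and 0.016 m and (y of cup_2 in the frame of mixer between 0.08 and 0.185 m or y of cup_2 in the frame of mixer between -0.185 and -0.08 m) and z of cup_2 in the frame of mixer between 0.045 and 0.056 m and x of cup_3 in the frame of mixer between -0.016 and 0.016 m and (y of cup_3 in the frame of mixer between 0.08 and 0.185 m or y of cup_3 in the frame of mixer between -0.185 and -0.08 m) and z of cup_3 in the frame of mixer between 0.045 and 0.056 m and value of joint bar_front between 0.0015 and 0.0085 m and value of joint bar_rear between 0.0015 and 0.0085 m), for 0.3 s.
4. the guard is closed over the clamped cups (all of step 3 and value of joint guard below 0.06 rad), for 0.2 s.
5. the start button is pressed with the guard closed (value of joint start above 0.003 m and value of joint guard below 0.06 rad), for 0.02 s.
At the end, for the whole second after the job is handed in: Every cup present stands upright (within 0.15 rad) on the mixer's decks, within 16 mm of the cup line and 80 to 185 mm to either side of the middle, at rest; both bars are pushed back 1.5 to 8.5 mm on their springs; the guard is within 0.06 rad of upright and the start button is out again (all of step 4 and value of joint start below 0.002 m); the robot touches nothing.
It fails at once if a thing that is not part of the job is pushed away (distance of any of marker, tape_roll, bench_timer from where it was at the start of the episode above 0.04 m).
Of cup_0, cup_1, cup_2, cup_3 only 2 to 4 are there at a start; the rules pass over those that are not, and their reading is None.
At some moment in a run one of cup_0, cup_1, cup_2, cup_3 may be knocked a few centimetres aside while the robot is not near it.
Once in a run the grip may slacken for a moment while it holds something.
It also fails if it takes over 210 s, if anything falls off the work surface, if the arm or the gripper's body presses on something with over 40 N, if the wrist force passes 120 N, or if a joint passes its speed limit or range.

### The arm

A 6-joint arm with a two-finger parallel gripper is mounted at the origin on a cart in front of the work surface, level with it; the furniture and walls round the work are solid. World frame = base frame: x ahead of the robot, y to its left, z up, the work surface at z = 0. Lengths are in m, angles in rad, forces in N, time in s.
With the tool pointing down it reaches from about 0.425 to 0.95 m from the base axis. Payload 3.5 kg.
Tool frame: the origin (TCP) lies midway between the tips of the shut fingers; the grasp point (between the pads) lies 19 mm behind it; y points along the fingers, x is the direction in which the jaws open and shut, and the axes are right-handed (so a half turn about y gives the same grasp; the last joint's range is limited). The gripper opens to 85 mm and grips with 20 to 120 N. Pads are 22 mm wide; open, the fingers measure 114 mm over their backs; the gripper's body (76 mm by 85 mm) begins 54 mm behind the grasp point. The pads swing forward as they close: fully open they stand 13 mm farther back than shut.
Start: joints at [-1.44, 0.286, 1.577, -0, 1.279, -0.15], TCP at [0.187, -0.649, 0.196] pointing down, gripper open.
Joint ranges: [-2.77, 2.77], [-0.9, 2.22], [0.21, 2.48], [-1.53, 4.67], [0.24, 2.81], [-2.84, 2.84]. Speed limits (rad/s): [2.79, 2.79, 3.14, 3.14, 3.14, 3.14].

### API

Orientations are given as a unit quaternion [x, y, z, w].
In Python, from plant import ctrl, viewer gives the robot as it stands.
- The arm moves only by the tool step_arm, never from a script. Its argument "rows" is a list of rows, each a list of 3 entries, a list of its own where there are three numbers: the turn, a rotation vector about the tool's x, y, z in degrees, then the shift along the tool's x, y, z in mm, then the closure, from 0 (fully open) to 1 (shut). A call has 1 to 10 rows; each row is the pose to reach, as a shift and turn from the pose commanded when the call began, along the tool's axes at that moment; what a row does not reach only later rows make up. A row lasts 1/12 s, in which the tool goes at most 41.7 mm and 7.16 degrees, less where a joint would pass 70% of its speed; a pose out of reach is approached as far as the arm can. A call with a gripper value outside its range is refused whole. The fingers move at their own pace and stop on an object; "newtons" is the grip in N (left out, the last holds). Time passes only in rows, so rows that repeat a pose let the fingers close. It gives the time, the measured TCP pose, the force and the opening at its end, in the units of the state.
- ctrl.get_state(): the state, without advancing time (a new reading comes with each control period).
- viewer.read_camera(name): name is "scene" or "top" or "wrist"; returns (picture, depth): 420x560x3 uint8, red, green, blue; 420x560 float32, m along the optical axis (not along the pixel's ray), 0 where there is no reading.
- viewer.calibration(name): a dict with "K" (3x3 intrinsics, pixels), "R" (3x3) and "t" (3): a world point X has camera coordinates R X + t. Camera axes: x right, y down, z forward; pixel columns grow to the right and rows downward; lengths in m; the calibration is good to about 2 mm. The wrist camera is an equidistant fisheye: a pixel r from the principal point sees the ray r / f radians off the axis. A picture is of the moment at which its call begins: read the wrist's pose just before it. calibration takes no time and is no camera call; for the wrist camera it gives the pose at the moment of the call.
- ctrl.sign_off(): hands the job in, once; it reports no verdict.
The state is a dict: "time": time; "qpos": joint angles; "dq": joint speeds; "joint_efforts": joint torques, N m; "eef_pos": TCP position; "tcp_rot": TCP orientation; "contact_force": force on the tool from outside, world axes, zero at the start; "wrist_torque": the same for the moment, N m; "opening": opening from 0.0 (shut) to 1.0 (fully open).
Only numpy, scipy, OpenCV 4.12 (cv2) and the standard library are available. Lean on these libraries where they do the work, as an engineer would, in place of code of your own. Each camera call takes 0.05 s, during which the arm holds its last target.

## Working session

There is one attempt and no reset: what is moved stays moved. The work goes in short steps, Python scripts to look and compute and a tool call to move; the robot and the scene stay as the last step left them, time stands still between calls to the robot, and variables do not carry over. Pictures are saved under pics/ and viewed, and the job is handed in when it is done.

Besides the shell and the picture viewer there is one more tool, called after "Call:" as name([rows], argument=value, ...), one row to a line, values as JSON. step_arm: Moves the arm, as the interface text tells. Its arguments: {"type":"object","properties":{"rows":{"type":"array"},"newtons":{"type":"number"}},"required":["rows"]}

```bash
ls; mkdir -p pics
cat > h.py <<'E'
import numpy as np, cv2
from plant import ctrl, viewer
from scipy.spatial.transform import Rotation as R
def snap(n,f):
    c=viewer.calibration(n); im,d=viewer.read_camera(n)
    cv2.imwrite('pics/%s.png'%f,im[:,:,::-1]); np.savez('pics/%s.npz'%f,im=im,d=d,K=c['K'],R=c['R'],t=c['t']); return im,d,c
def px2w(c,u,v,z):
    K=c['K'];p=np.array([(u-K[0,2])/K[0,0],(v-K[1,2])/K[1,1],1.])
    return np.array(c['R']).T@(p*z-np.array(c['t']))
def cloud(c,d):
    K=np.array(c['K']);v,u=np.indices(d.shape)
    P=np.stack([(u-K[0,2])/K[0,0]*d,(v-K[1,2])/K[1,1]*d,d],-1)
    return (P-np.array(c['t']))@np.array(c['R'])
def rayz(c,u,v,z):
    K=c['K'];p=np.array([(u-K[0,2])/K[0,0],(v-K[1,2])/K[1,1],1.])
    Rm=np.array(c['R']);o=-Rm.T@np.array(c['t']);dd=Rm.T@p
    return o+dd*(z-o[2])/dd[2]
def w2px(c,X):
    p=np.array(c['R'])@np.array(X)+np.array(c['t']);p=np.array(c['K'])@p;return p[:2]/p[2]
def load(f):
    z=np.load('pics/%s.npz'%f);return z['im'],z['d'],dict(K=z['K'],R=z['R'],t=z['t'])
E
python3 - <<'E'
from h import *
s=ctrl.get_state();print(s)
for n in('scene','top'):
    im,d,c=snap(n,n+'0');print(n,c,-np.array(c['R']).T@np.array(c['t']))
E
```

```text
pics
{'time': 0.0, 'qpos': array([-1.43999781e+00,  2.87177162e-01,  1.57816509e+00,  3.68073656e-05,
        1.27862265e+00, -1.50003410e-01]), 'dq': array([-9.71866725e-04, -7.02711324e-05, -1.60495783e-03, -2.36742550e-04,
       -8.35531229e-04, -1.68477656e-04]), 'joint_efforts': array([-9.28749469e-04, -4.05982268e+01, -2.92627770e+01, -1.22378719e-04,
        5.90716110e-03, -8.89693865e-06]), 'eef_pos': array([ 0.18699885, -0.64781238,  0.19504607]), 'tcp_rot': array([-0.56443994,  0.42569106, -0.42453417,  0.56565485]), 'contact_force': array([ 0.37444353, -0.2619604 , -0.25010822]), 'wrist_torque': array([-0.01455662, -0.02281669,  0.03248039]), 'opening': 1.001203158096134}
scene {'K': array([[385.58663109,   0.        , 273.39261411],
       [  0.        , 385.58663109, 213.00818315],
       [  0.        ,   0.        ,   1.        ]]), 'R': array([[-0.65227283, -0.75785751, -0.01386187],
       [-0.28434922,  0.26160407, -0.92233878],
       [ 0.70262769, -0.59767492, -0.38613342]]), 't': array([0.415869  , 0.23562114, 0.81475674])} [-0.23421191  0.74048967  0.53769204]
top {'K': array([[384.31449472,   0.        , 276.40914427],
       [  0.        , 384.31449472, 211.34955887],
       [  0.        ,   0.        ,   1.        ]]), 'R': array([[-0.01089035, -0.99962632,  0.02507246],
       [-0.99242296,  0.00773623, -0.12262469],
       [ 0.1223849 , -0.02621792, -0.99213636]]), 't': array([0.07622796, 0.54720296, 1.24116943])} [0.39198654 0.10450707 1.29659869]
```

View pics/scene0.png

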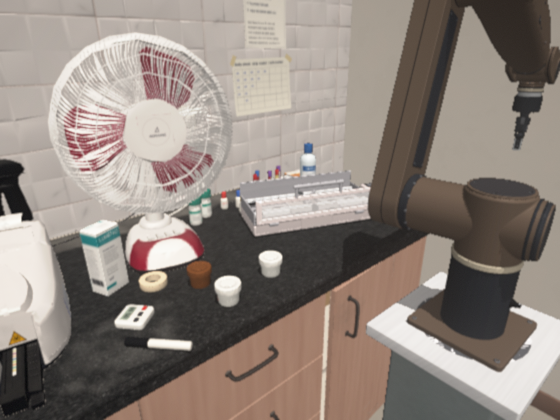

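View pics/top0.png

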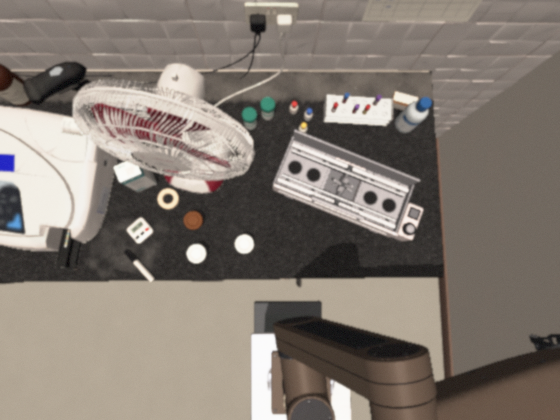

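Two white cups, at top (197,254) and (245,244) and scene (228,290) and (270,263). The brown look-alike is at top (193,220), scene (199,273). The tape roll at (168,198) and the timer at (140,231) are not cups. The mixer is yawed, around top (347,187).

Run:
```python
from h import *
im,d,c=load('top0')
a=cv2.resize(im[110:270,170:450],None,fx=2.8,fy=2.8,interpolation=cv2.INTER_CUBIC);cv2.imwrite('pics/crop0.png',a[:,:,::-1])
P=cloud(c,d)
for u,v in((197,254),(245,244),(193,220),(168,198),(140,231)): print((u,v),P[v,u],rayz(c,u,v,.05))
# white cup lid fit
g=(im.min(-1)>150)&(np.abs(P[...,2]-.05)<.012)&(P[...,1]>0.0)
n,l,st,ce=cv2.connectedComponentsWithStats(g.astype(np.uint8))
for i in range(1,n):
    if st[i,4]>60:
        q=rayz(c,*ce[i],.05); print(ce[i],st[i],q, np.median(P[l==i],0))
```

```text
(197, 254) [0.40981887 0.32736617 0.05317789] [0.40986445 0.32793575 0.05      ]
(245, 244) [0.44026965 0.17407512 0.05162808] [0.44033279 0.1741661  0.05      ]
(193, 220) [0.51943979 0.34209978 0.05164204] [0.5196079  0.34241315 0.05      ]
(168, 198) [ 0.60050101  0.43761501 -0.00060449] [0.59236677 0.42462032 0.05      ]
(140, 231) [0.4874713  0.52053944 0.02277205] [0.48543032 0.51164677 0.05      ]
[288.2518797  164.33458647] [277 145  21  35 266] [0.70282722 0.03049473 0.05      ] [0.70355085 0.03107947 0.05132086]
[190.26511628 182.19534884] [172 177  36  12 215] [0.64435912 0.35328511 0.05      ] [0.64500722 0.3523702  0.04730798]
[243.99635036 243.74452555] [235 235  19  19 274] [0.4411875  0.17740028 0.05      ] [0.44037604 0.17726119 0.05052784]
[196.1048951  253.17482517] [187 244  19  19 286] [0.41252752 0.33083213 0.05      ] [0.41296476 0.33098915 0.05049974]
```

View pics/crop0.png

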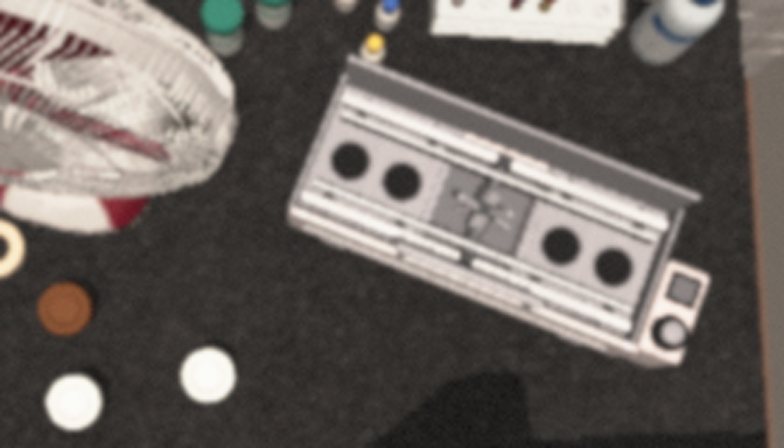

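```bash
cat >> h.py <<'E'
def M2W(mx,my,yaw,p):
    cc,s=np.cos(yaw),np.sin(yaw);return np.array([mx+cc*p[0]-s*p[1],my+s*p[0]+cc*p[1],p[2]])
E
python3 - <<'E'
from h import *
im,d,c=load('top0')
pts=[]
P=cloud(c,d)
for (a,b),y in zip(((350,160),(402,181),(561,245),(613,266)),(.167,.101,-.101,-.167)):
    u0,v0=a/2.8+170,b/2.8+110
    S=8;x0,y0=int(u0)-S,int(v0)-S
    g=im[y0:y0+2*S+1,x0:x0+2*S+1].astype(float).mean(-1)
    w=(g<(g.min()+60)).astype(np.uint8)
    n,l,st,ce=cv2.connectedComponentsWithStats(w)
    i=l[S,S]; q=rayz(c,ce[i][0]+x0,ce[i][1]+y0,.050)
    pts.append((y,q[0],q[1]));print(y,q,st[i], P[int(v0),int(u0)])
p=np.array(pts)
ax=np.polyfit(p[:,0],p[:,1],1);ay=np.polyfit(p[:,0],p[:,2],1)
print(ax,ay,np.hypot(ax[0],ay[0]),'yaw',np.arctan2(-ax[0],ay[0]), p[:,1]-np.polyval(ax,p[:,0]),p[:,2]-np.polyval(ay,p[:,0]))
E
```

```text
0.167 [0.69351219 0.00960623 0.05      ] [  2   2  12  13 125] [0.69346958 0.00825677 0.0508212 ]
0.101 [ 0.66805102 -0.0513097   0.05      ] [  2   3  13  12 123] [ 0.66924941 -0.05098781  0.0517832 ]
-0.101 [ 0.58958281 -0.23792637  0.05      ] [  2   3  13  12 125] [ 0.59117262 -0.23843248  0.04974543]
-0.167 [ 0.56409635 -0.29884936  0.05      ] [  3   2  12  13 125] [ 0.56352991 -0.29595748  0.05342774]
[0.38773609 0.62881059] [ 0.92360683 -0.1446198 ] 1.0016929888361585 yaw -0.3974634403523905 [-5.03288444e-05  7.90856431e-05 -6.64411867e-05  3.76843880e-05] [-1.63087784e-05  2.58131244e-05 -2.22846263e-05  1.27802804e-05]
```

```bash
cat >> h.py <<'E'
MX,MY,YAW=0.6288,-0.1446,-0.3975
def mw(x,y,z): return M2W(MX,MY,YAW,(x,y,z))
def wm(p):
    cc,s=np.cos(YAW),np.sin(YAW);a,b=p[0]-MX,p[1]-MY;return np.array([cc*a+s*b,-s*a+cc*b,p[2]])
ex=np.array([np.cos(YAW),np.sin(YAW),0]);ey=np.array([-np.sin(YAW),np.cos(YAW),0]);dn=np.array([0,0,-1.])
def Rdown(xd): return np.stack([xd,dn,np.cross(xd,dn)],1)
ORI={'y+':Rdown(ey),'y-':Rdown(-ey),'x+':Rdown(ex),'x-':Rdown(-ex)}
def plan(tgts,ori=None,p=None):
    s=ctrl.get_state();R0=R.from_quat(s['tcp_rot']);p0=s['eef_pos'] if p is None else np.array(p)
    R1=R0 if ori is None else R.from_matrix(ORI[ori] if isinstance(ori,str) else ori)
    print('t %.2f tcp %s mixer %s F %s q6 %.2f op %.3f'%(s['time'],s['eef_pos'].round(4),wm(s['eef_pos']).round(4),s['contact_force'].round(1),s['qpos'][5],s['opening']))
    print('turn',np.degrees((R0.inv()*R1).as_rotvec()).round(1))
    for t in tgts: print('  to',np.round(t,4),'shift',((R0.inv().apply(np.array(t)-p0))*1000).round(1))
E
python3 - <<'E'
from h import *
s=ctrl.get_state();print(R.from_quat(s['tcp_rot']).as_matrix().round(3),s['qpos'])
for o in ORI: plan([mw(-.094,0,.26)],o)
E
```

```text
[[ 0.277 -0.     0.961]
 [-0.961  0.002  0.277]
 [-0.002 -1.     0.   ]] [-1.43998016e+00  2.87105907e-01  1.57805613e+00 -1.89721547e-05
  1.27859549e+00 -1.49975881e-01]
t 0.10 tcp [ 0.187  -0.6479  0.1952] mixer [-0.2125 -0.6351  0.1952] F [ 0.3 -0.8  0.4] q6 -0.15 op 0.996
turn [  -0.2 -141.1   -0. ]
  to [ 0.5421 -0.1082  0.26  ] shift [-420.3  -63.8  490.8]
t 0.10 tcp [ 0.187  -0.6479  0.1952] mixer [-0.2125 -0.6351  0.1952] F [ 0.3 -0.8  0.4] q6 -0.15 op 0.996
turn [ 0.  38.9 -0.1]
  to [ 0.5421 -0.1082  0.26  ] shift [-420.3  -63.8  490.8]
t 0.10 tcp [ 0.187  -0.6479  0.1952] mixer [-0.2125 -0.6351  0.1952] F [ 0.3 -0.8  0.4] q6 -0.15 op 0.996
turn [ -0.1 -51.1  -0.1]
  to [ 0.5421 -0.1082  0.26  ] shift [-420.3  -63.8  490.8]
t 0.10 tcp [ 0.187  -0.6479  0.1952] mixer [-0.2125 -0.6351  0.1952] F [ 0.3 -0.8  0.4] q6 -0.15 op 0.996
turn [ 1.000e-01  1.289e+02 -1.000e-01]
  to [ 0.5421 -0.1082  0.26  ] shift [-420.3  -63.8  490.8]
```

Call:
step_arm([
  [[0,-51.1,0],[-420,-64,491],0],
  [[0,-51.1,0],[-420,-64,491],0],
  [[0,-51.1,0],[-420,-64,491],0],
  [[0,-51.1,0],[-420,-64,491],0],
  [[0,-51.1,0],[-420,-64,491],0],
  [[0,-51.1,0],[-420,-64,491],0],
  [[0,-51.1,0],[-420,-64,491],0],
  [[0,-51.1,0],[-420,-64,491],0],
  [[0,-51.1,0],[-420,-64,491],0],
  [[0,-51.1,0],[-420,-64,491],0],
])

```text
time: 0.93
eef_pos: [0.4156, -0.3002, 0.2373]
tcp_rot: [-0.693, 0.14, -0.14, 0.693]
contact_force: [1.0, -0.1, -0.1]
opening: 1.003
```

Run:
```python
from h import *
plan([mw(-.094,0,.26)],'x+')
```

```text
t 0.93 tcp [ 0.4156 -0.3002  0.2373] mixer [-0.1364 -0.226   0.2373] F [ 1.  -0.1 -0.1] q6 -0.43 op 1.003
turn [-0.  -0.1 -0. ]
  to [ 0.5421 -0.1082  0.26  ] shift [ 42.1 -22.7 226. ]
```

Call:
step_arm([
  [[0,0,0],[42,-23,226],0],
  [[0,0,0],[42,-23,226],0],
  [[0,0,0],[42,-23,226],0],
  [[0,0,0],[42,-23,226],0],
  [[0,0,0],[42,-23,226],0],
  [[0,0,0],[42,-23,226],0],
  [[0,0,0],[42,-23,226],0],
  [[0,0,0],[42,-23,226],0],
])

```text
time: 1.6
eef_pos: [0.5416, -0.1092, 0.26]
tcp_rot: [0.693, -0.139, 0.138, -0.693]
contact_force: [-0.0, -0.4, 0.0]
opening: 1.001
```

Run:
```python
from h import *
plan([mw(-.094,0,.26),mw(-.094,0,.14)],'x+')
im,d,c=snap('wrist','w1'); print(c)
snap('scene','s1')
```

```text
t 1.60 tcp [ 0.5416 -0.1092  0.26  ] mixer [-0.0942 -0.0011  0.26  ] F [-0.  -0.4  0. ] q6 0.01 op 1.001
turn [ 0.   0.1 -0.1]
  to [ 0.5421 -0.1082  0.26  ] shift [ 0.2 -0.   1.1]
  to [ 0.5421 -0.1082  0.14  ] shift [  0.3 120.    1.2]
{'K': array([[325.1922621 ,   0.        , 278.50106806],
       [  0.        , 325.1922621 , 210.28767479],
       [  0.        ,   0.        ,   1.        ]]), 'R': array([[ 0.92308308, -0.38459515, -0.00204862],
       [-0.37057353, -0.8908294 ,  0.26286545],
       [-0.10292175, -0.24188748, -0.96483033]]), 't': array([-0.54118598,  0.05193639,  0.46951962])}
```

View pics/w1.png

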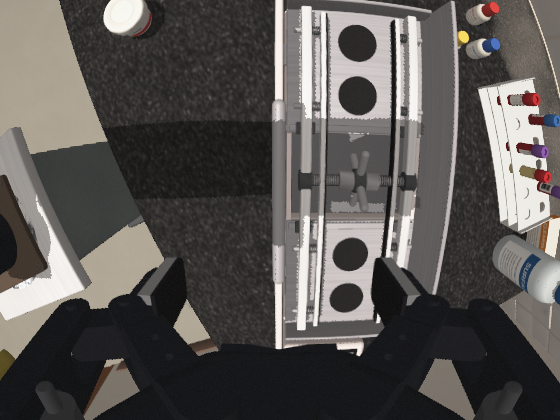

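View pics/s1.png

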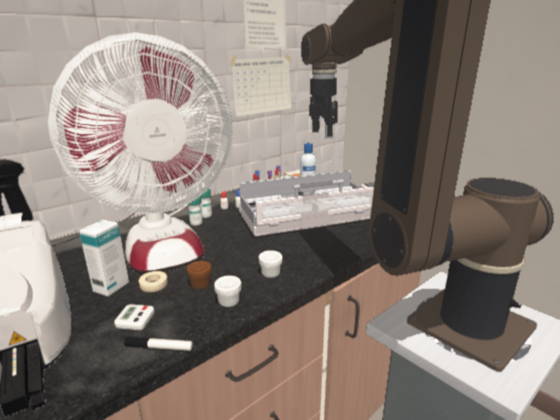

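The wrist view shows the guard bar at column 279, rows 100–280. It is centred between the pads (165 and 390), and the guard is upright. Descend and grip.

Call:
step_arm([
  [[0,0,0],[0,120,1],0],
  [[0,0,0],[0,120,1],0],
  [[0,0,0],[0,120,1],0],
  [[0,0,0],[0,120,1],0],
  [[0,0,0],[0,120,1],1],
  [[0,0,0],[0,120,1],1],
  [[0,0,0],[0,120,1],1],
  [[0,0,0],[0,120,1],1],
  [[0,0,0],[0,120,1],1],
  [[0,0,0],[0,120,1],1],
], newtons=25)

```text
time: 2.53
eef_pos: [0.5427, -0.1096, 0.1422]
tcp_rot: [0.693, -0.139, 0.141, -0.693]
contact_force: [-0.2, -0.3, 1.0]
opening: 0.141
```

Run:
```python
from h import *
T=[]
for a in np.linspace(0,1.54,11)[1:]:
    T.append(mw(-.094-.112*np.sin(a),0,.140-.112*(1-np.cos(a))))
plan(T,'x+')
```

```text
t 2.53 tcp [ 0.5427 -0.1096  0.1422] mixer [-0.0929 -0.0011  0.1422] F [-0.2 -0.3  1. ] q6 0.02 op 0.141
turn [-0.  -0.   0.2]
  to [ 0.5263 -0.1016  0.1387] shift [-18.3   3.4   1.1]
  to [ 0.5108 -0.0951  0.1347] shift [-35.1   7.3   1.1]
  to [ 0.4961 -0.0889  0.1283] shift [-51.1  13.7   1.1]
  to [ 0.4825 -0.0832  0.1194] shift [-65.9  22.6   1. ]
  to [ 0.4702 -0.078   0.1084] shift [-79.1  33.5   1. ]
  to [ 0.4597 -0.0736  0.0955] shift [-90.6  46.4   1. ]
  to [ 0.4511 -0.07    0.081 ] shift [-99.9  60.9   1. ]
  to [ 0.4447 -0.0673  0.0652] shift [-106.9   76.6    1. ]
  to [ 0.4406 -0.0656  0.0486] shift [-111.4   93.3    1. ]
  to [ 0.4389 -0.0649  0.0314] shift [-113.3  110.4    1. ]
```

Run:
```python
import numpy as np
for k in range(1,17):
    a=k*1.55/16;print(k,round(-112*np.sin(a),1),round(112*(1-np.cos(a)),1))
```

```text
1 -10.8 0.5
2 -21.6 2.1
3 -32.1 4.7
4 -42.3 8.3
5 -52.2 12.9
6 -61.5 18.4
7 -70.3 24.8
8 -78.4 32.0
9 -85.7 39.9
10 -92.3 48.6
11 -98.0 57.8
12 -102.8 67.5
13 -106.6 77.7
14 -109.4 88.2
15 -111.2 98.9
16 -112.0 109.7
```

Call:
step_arm([
  [[0,0,0],[-10.8,0.5,0],1],
  [[0,0,0],[-21.6,2.1,0],1],
  [[0,0,0],[-32.1,4.7,0],1],
  [[0,0,0],[-42.3,8.3,0],1],
  [[0,0,0],[-52.2,12.9,0],1],
  [[0,0,0],[-61.5,18.4,0],1],
  [[0,0,0],[-70.3,24.8,0],1],
  [[0,0,0],[-78.4,32,0],1],
  [[0,0,0],[-78.4,32,0],1],
])

```text
time: 3.28
eef_pos: [0.4671, -0.0777, 0.1064]
tcp_rot: [-0.693, 0.141, -0.138, 0.693]
contact_force: [-0.3, 0.8, -0.3]
opening: -0.001
```

Run:
```python
from h import *
plan([],'x+')
```

```text
t 3.28 tcp [ 0.4671 -0.0777  0.1064] mixer [-0.175  -0.0009  0.1064] F [-0.3  0.8 -0.3] q6 0.02 op -0.001
turn [ 0.  -0.  -0.2]
```

The opening is now 0, so the bar got out of the grip. Look.

Run:
```python
from h import *
snap('wrist','w2'); im,d,c=snap('scene','s2')
cv2.imwrite('pics/s2c.png',cv2.resize(im[110:250,220:420],None,fx=3.5,fy=3.5)[:,:,::-1])
```

```text
(no output)
```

View pics/w2.png

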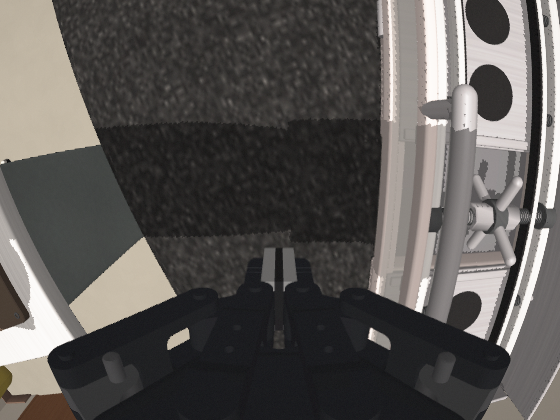

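View pics/s2c.png

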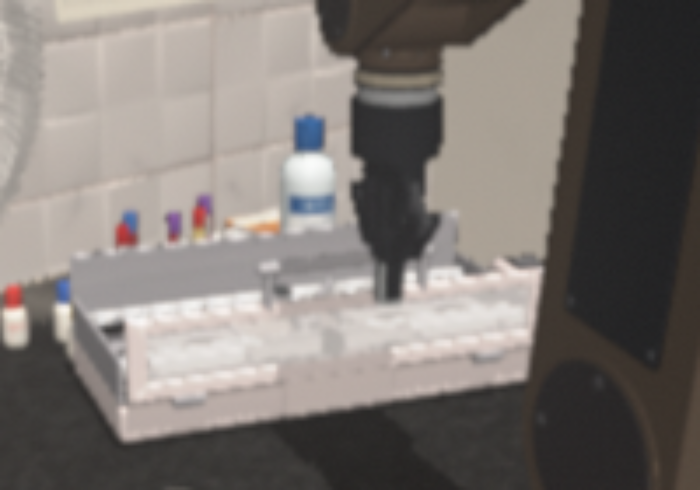

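Call:
step_arm([
  [[0,0,0],[0,-40,0],1],
  [[0,0,0],[0,-80,0],1],
  [[0,-7,0],[0,-100,0],1],
  [[0,-90,0],[107,-100,0],1],
  [[0,-90,0],[107,-100,0],1],
  [[0,-90,0],[107,-100,0],1],
  [[0,-90,0],[107,-100,0],1],
  [[0,-90,0],[107,-100,0],1],
  [[0,-90,0],[107,-100,0],1],
  [[0,-90,0],[107,-100,0],1],
])

```text
time: 4.22
eef_pos: [0.5691, -0.1209, 0.2087]
tcp_rot: [0.675, 0.211, -0.21, -0.675]
contact_force: [-0.5, 0.6, 0.5]
opening: 0.001
```

Call:
step_arm([
  [[0,-40,0],[0,0,0],1],
  [[0,-40,0],[0,0,0],1],
  [[0,-40,0],[0,0,0],1],
  [[0,-40,0],[0,0,0],1],
  [[0,-40,0],[0,0,0],1],
  [[0,-40,0],[0,0,0],1],
])

```text
time: 4.72
eef_pos: [0.569, -0.1208, 0.209]
tcp_rot: [0.563, 0.429, -0.428, -0.562]
contact_force: [0.6, 0.4, -0.1]
opening: 0.002
```

Run:
```python
from h import *
plan([mw(-.068,0,.2),mw(-.068,0,.138)],'y+')
im,d,c=snap('wrist','w3')
```

```text
t 4.72 tcp [ 0.569  -0.1208  0.209 ] mixer [-0.0644 -0.0012  0.209 ] F [ 0.6  0.4 -0.1] q6 -1.69 op 0.002
turn [ 0.1  7.4 -0. ]
  to [ 0.5661 -0.1183  0.2   ] shift [1.7 9.  3.5]
  to [ 0.5661 -0.1183  0.138 ] shift [ 1.7 71.   3.5]
```

View pics/w3.png

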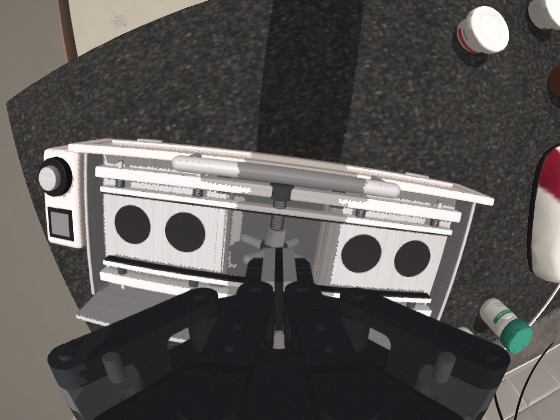

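```bash
cat >> h.py <<'E'
def fish(c,u,v,d):
    K=c['K'];a=np.array([(u-K[0,2])/K[0,0],(v-K[1,2])/K[1,1]]);r=np.linalg.norm(a)
    ray=np.array([*(a/r*np.sin(r)),np.cos(r)]) if r>0 else np.array([0,0,1.]);X=ray/ray[2]*d
    return np.array(c['R']).T@(X-np.array(c['t']))
E
python3 - <<'E'
from h import *
im,d,c=load('w3')
for u in (190,210,240,280,300,340,380):
    v=163+(u-178)*27/217
    rr=[wm(fish(c,u,k,d[k,u])) for k in range(int(v)-5,int(v)+8)]
    b=max(rr,key=lambda p:p[2]);print(u,b.round(4))
E
```

```text
190 [-0.0927 -0.0685  0.1637]
210 [-0.0921 -0.0538  0.1634]
240 [-0.0939 -0.0325  0.1632]
280 [-0.0953 -0.0045  0.1632]
300 [-0.0957  0.0095  0.1632]
340 [-0.0933  0.0386  0.1638]
380 [-0.0967  0.0685  0.1631]
```

Call:
step_arm([
  [[0,7.4,0],[2,9,3],1],
  [[0,7.4,0],[2,9,3],1],
  [[0,7.4,0],[2,30,3],1],
  [[0,7.4,0],[2,50,3],1],
  [[0,7.4,0],[2,71,3],1],
  [[0,7.4,0],[2,71,3],1],
  [[0,7.4,0],[2,71,3],1],
])

```text
time: 5.35
eef_pos: [0.5653, -0.1175, 0.1366]
tcp_rot: [-0.589, -0.39, 0.391, 0.591]
contact_force: [-0.0, 0.0, 0.3]
opening: 0.003
```

Run:
```python
from h import *
T=[]
for k,a in enumerate(np.linspace(0,.85,11)):
    T.append(mw(-.094-.112*np.sin(a)+.017,0,.044+.112*np.cos(a)-.017+.014*a/.85))
plan(T,'y+')
```

```text
t 5.35 tcp [ 0.5653 -0.1175  0.1366] mixer [-0.0691  0.0004  0.1366] F [-0.   0.   0.3] q6 -1.55 op 0.003
turn [-0.2 -0.3 -0. ]
  to [ 0.5578 -0.1148  0.139 ] shift [-0.4 -2.4  7.9]
  to [ 0.549  -0.1111  0.14  ] shift [-0.5 -3.4 17.5]
  to [ 0.5403 -0.1075  0.1402] shift [-0.5 -3.5 26.9]
  to [ 0.5318 -0.1039  0.1396] shift [-0.6 -2.9 36.2]
  to [ 0.5234 -0.1003  0.1382] shift [-0.6 -1.5 45.3]
  to [ 0.5152 -0.0969  0.136 ] shift [-0.6  0.7 54.1]
  to [ 0.5074 -0.0936  0.1331] shift [-0.7  3.6 62.6]
  to [ 0.4999 -0.0905  0.1296] shift [-0.7  7.2 70.7]
  to [ 0.4929 -0.0875  0.1253] shift [-0.8 11.5 78.3]
  to [ 0.4863 -0.0848  0.1204] shift [-0.8 16.4 85.5]
  to [ 0.4802 -0.0822  0.1149] shift [-0.8 21.9 92. ]
```

Call:
step_arm([
  [[0,0,0],[0,-1,9],1],
  [[0,0,0],[0,-2,18],1],
  [[0,0,0],[0,-2,27],1],
  [[0,0,0],[0,-2,36],1],
  [[0,0,0],[0,-1,45],1],
  [[0,0,0],[0,1,54],1],
  [[0,0,0],[0,4,63],1],
  [[0,0,0],[0,7,71],1],
  [[0,0,0],[0,11,79],1],
  [[0,0,0],[0,16,86],1],
])

```text
time: 6.18
eef_pos: [0.4859, -0.0836, 0.1211]
tcp_rot: [0.59, 0.39, -0.39, -0.59]
contact_force: [-0.7, 0.2, -0.5]
opening: -0.002
```

Call:
step_arm([
  [[0,0,0],[0,3,7],1],
  [[0,0,0],[0,3,10],1],
  [[0,0,0],[0,3,10],1],
])

```text
time: 6.43
eef_pos: [0.4767, -0.0796, 0.118]
tcp_rot: [-0.59, -0.39, 0.39, 0.59]
contact_force: [0.3, 0.1, 1.4]
opening: 0.005
```

Run:
```python
from h import *
plan([],'y+')
im,d,c=snap('wrist','w4')
im,d,c=snap('scene','s4')
cv2.imwrite('pics/s4c.png',cv2.resize(im[110:250,220:420],None,fx=3.5,fy=3.5)[:,:,::-1])
```

```text
t 6.43 tcp [ 0.4767 -0.0796  0.118 ] mixer [-0.1654  0.001   0.118 ] F [0.3 0.1 1.4] q6 -1.54 op 0.005
turn [-0.1 -0.3 -0. ]
```

View pics/w4.png

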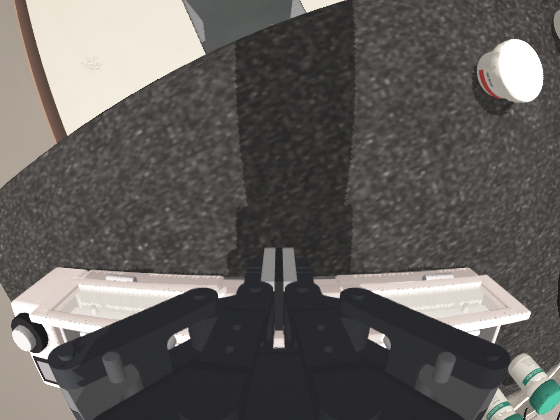

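View pics/s4c.png

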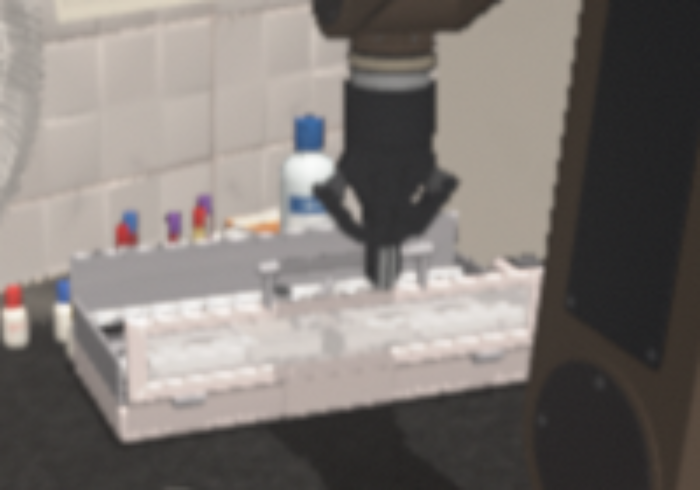

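Run:
```python
from h import *
for f in('s1','s4'):
    im,d,c=load(f);P=cloud(c,d)
    Q=(P-np.array([MX,MY,0]));X=Q[...,0]*np.cos(YAW)+Q[...,1]*np.sin(YAW);Y=-Q[...,0]*np.sin(YAW)+Q[...,1]*np.cos(YAW)
    m=(X>-.25)&(X<-.085)&(abs(Y)<.2)&(P[...,2]>.1)&(P[...,2]<.17)
    print(f)
    for y in np.arange(-.18,.2,.04):
        k=m&(abs(Y-y)<.01)
        if k.sum(): print(round(y,2),k.sum(),X[k].min().round(3),X[k].max().round(3),P[...,2][k].max().round(3),X[k][P[...,2][k].argmax()].round(3))
```

```text
s1
-0.18 38 -0.102 -0.093 0.122 -0.098
-0.14 38 -0.1 -0.092 0.123 -0.095
-0.1 35 -0.101 -0.089 0.123 -0.1
-0.06 70 -0.103 -0.093 0.161 -0.101
-0.02 66 -0.103 -0.088 0.161 -0.1
0.02 65 -0.103 -0.09 0.161 -0.094
0.06 68 -0.103 -0.088 0.161 -0.099
0.1 44 -0.103 -0.093 0.123 -0.097
0.14 47 -0.102 -0.092 0.124 -0.097
0.18 45 -0.101 -0.092 0.124 -0.098
s4
-0.18 39 -0.103 -0.092 0.124 -0.101
-0.14 39 -0.102 -0.092 0.124 -0.096
-0.1 38 -0.103 -0.091 0.123 -0.095
-0.06 66 -0.103 -0.09 0.161 -0.101
-0.02 47 -0.17 -0.093 0.167 -0.167
0.02 72 -0.174 -0.092 0.17 -0.173
0.06 64 -0.103 -0.09 0.16 -0.097
0.1 42 -0.102 -0.09 0.124 -0.099
0.14 45 -0.101 -0.094 0.123 -0.094
0.18 46 -0.104 -0.091 0.124 -0.101
```

The guard is still exactly upright (bar x≈-0.097, z 0.161) though the fingers went past. I'll repeat in small strokes and watch the force.

Run:
```python
from h import *
plan([mw(-.165,0,.195),mw(-.068,0,.195),mw(-.068,0,.138)],'y+')
```

```text
t 6.53 tcp [ 0.4779 -0.0802  0.1188] mixer [-0.1641  0.001   0.1188] F [-0.1 -0.7 -0.5] q6 -1.54 op 0.001
turn [ 0.  -0.3 -0. ]
  to [ 0.4767 -0.0807  0.195 ] shift [ -1.  -76.2   0.8]
  to [ 0.5661 -0.1183  0.195 ] shift [ -0.5 -76.1 -96.2]
  to [ 0.5661 -0.1183  0.138 ] shift [ -0.5 -19.1 -96.1]
```

Call:
step_arm([
  [[0,0,0],[0,-38,0],1],
  [[0,0,0],[0,-76,0],1],
  [[0,0,0],[0,-76,0],1],
  [[0,0,0],[0,-76,-40],1],
  [[0,0,0],[0,-76,-80],1],
  [[0,0,0],[0,-76,-96],1],
  [[0,0,0],[0,-76,-96],1],
  [[0,0,0],[0,-40,-96],1],
  [[0,0,0],[0,-20,-96],1],
  [[0,0,0],[0,-20,-96],1],
])

```text
time: 7.37
eef_pos: [0.5621, -0.1161, 0.133]
tcp_rot: [-0.587, -0.388, 0.392, 0.593]
contact_force: [-0.7, 1.3, -0.5]
opening: -0.005
```

Call:
step_arm([
  [[0,0,0],[0,0,9],1],
  [[0,0,0],[0,0,18],1],
  [[0,0,0],[0,0,26],1],
])

```text
time: 7.62
eef_pos: [0.542, -0.1073, 0.1406]
tcp_rot: [0.591, 0.391, -0.389, -0.589]
contact_force: [0.9, -0.5, -0.0]
opening: -0.002
```

Run:
```python
from h import *
plan([],'y+')
im,d,c=snap('wrist','w5')
```

```text
t 7.62 tcp [ 0.542  -0.1073  0.1406] mixer [-0.0945  0.0008  0.1406] F [ 0.9 -0.5 -0. ] q6 -1.55 op -0.002
turn [ 0.2 -0.3  0. ]
```

View pics/w5.png

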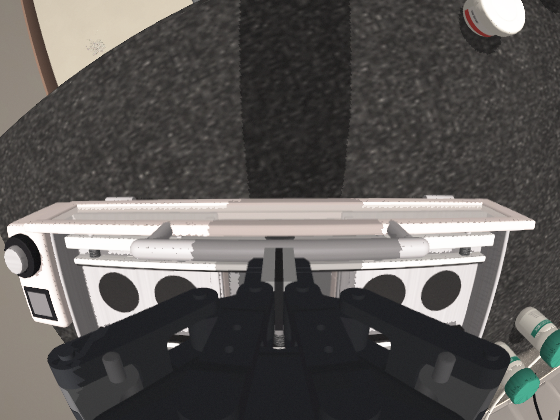

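Run:
```python
from h import *
im,d,c=load('w5')
for u in (150,170,200,230,340,380,410):
    rr=[wm(fish(c,u,k,d[k,u])) for k in range(225,262)]
    b=max(rr,key=lambda p:p[2]);print(u,b.round(4))
snap('top','t5');im,d,c=load('top0');im2=load('t5')[0]
```

```text
150 [-0.1611  0.0009  0.3187]
170 [-0.0932 -0.0582  0.163 ]
200 [-0.0938 -0.041   0.1636]
230 [-0.098  -0.0246  0.1634]
340 [-0.094   0.0329  0.1628]
380 [-0.0959  0.0547  0.1633]
410 [-0.0957  0.0725  0.163 ]
```

```bash
cat >> h.py <<'E'
def fpx(c,X):
    p=np.array(c['R'])@np.array(X)+np.array(c['t']);r=np.hypot(p[0],p[1]);th=np.arctan2(r,p[2]);K=c['K']
    return np.array([K[0,2]+K[0,0]*th*p[0]/r,K[1,2]+K[1,1]*th*p[1]/r])
E
python3 - <<'E'
from h import *
s=ctrl.get_state();c=viewer.calibration('wrist');print('cam',wm(-np.array(c['R']).T@np.array(c['t'])))
print(fpx(c,s['eef_pos']), wm(s['eef_pos']))
for dz in (0.0,.0125,.02,.04):
    print(dz,fpx(c,s['eef_pos']+[0,0,dz]))
im,d,c2=load('w5')
for v in (250,255,265,275,290): print(v,[wm(fish(c2,u,v,d[v,u])).round(4) for u in (267,290)])
print(fpx(c,mw(-.094,0,.156)))
E
```

```text
cam [-0.16158323  0.00101861  0.31848948]
[279.01401879 239.99597191] [-0.09502671  0.00090634  0.14036324]
0.0 [279.01401879 239.99597191]
0.0125 [279.03187373 247.96750669]
0.02 [279.04364783 253.26845093]
0.04 [279.07970779 269.7314865 ]
250 [array([-0.1055, -0.0046,  0.1831]), array([-0.1055,  0.0057,  0.1831])]
255 [array([-0.1062, -0.0043,  0.1903]), array([-0.1061,  0.0055,  0.1903])]
265 [array([-0.1058, -0.004 ,  0.1997]), array([-0.1056,  0.0052,  0.1993])]
275 [array([-0.1062, -0.0037,  0.2094]), array([-0.106 ,  0.0049,  0.2092])]
290 [array([-0.1069, -0.0033,  0.2222]), array([-0.107 ,  0.0045,  0.2225])]
[277.36447015 251.89528691]
```

Run:
```python
from h import *
s=ctrl.get_state();print(s['eef_pos'],s['tcp_rot'],s['qpos'])
im,d,c=load('s4')
tcp=np.array([.4779,-.0802,.1188])
print('tcp proj s4',w2px(c,tcp),w2px(c,tcp+[0,0,.04]))
a=im[100:230,270:390].copy();a=cv2.resize(a,None,fx=5,fy=5,interpolation=cv2.INTER_CUBIC)
for dz,col in((0,(255,0,0)),(.02,(0,255,0)),(.04,(0,0,255))):
    u,v=w2px(c,tcp+[0,0,dz]);cv2.circle(a,(int((u-270)*5),int((v-100)*5)),4,col,-1)
cv2.imwrite('pics/s4d.png',a[:,:,::-1])
```

```text
[ 0.54153322 -0.10697811  0.14036324] [ 0.59056855  0.39056062 -0.38946302 -0.58907533] [-3.78895297e-01  6.84826155e-02  1.93293146e+00  7.56562101e-05
  1.13755862e+00 -1.54739469e+00]
tcp proj s4 [328.01595498 202.69651646] [328.56986025 190.04662384]
```

View pics/s4d.png

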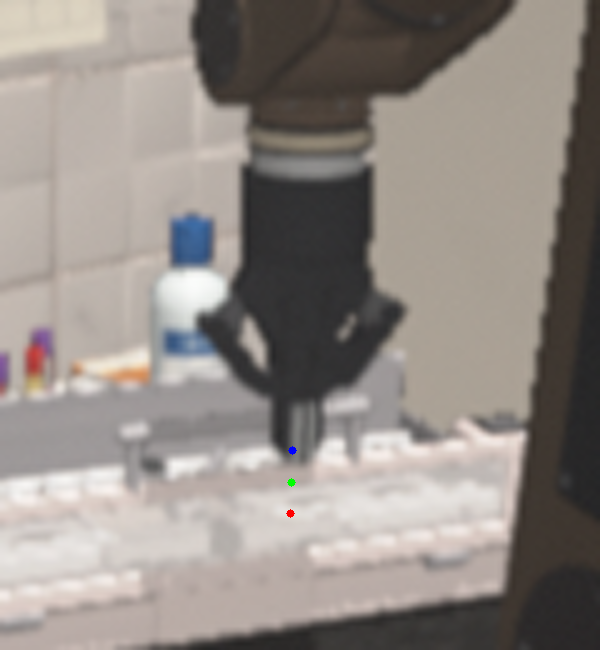

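Run:
```python
from h import *
im,d,c=load('s4');P=cloud(c,d)
for v in range(178,202):
    u=328;print(v,[ (wm(P[v,k]).round(3).tolist(),im[v,k].tolist()) for k in (326,330)])
im,d,c=load('w5')
for v in range(240,254): print(v,d[v,268].round(4),d[v,290].round(4),wm(fish(c,268,v,d[v,268])).round(4),im[v,268])
a=cv2.resize(im[225:300,220:340],None,fx=6,fy=6,interpolation=cv2.INTER_NEAREST);cv2.imwrite('pics/w5c.png',a[:,:,::-1])
```

```text
178 [([-0.171, 0.014, 0.199], [51, 51, 52]), ([-0.175, 0.003, 0.199], [51, 49, 51])]
179 [([-0.174, 0.016, 0.197], [51, 50, 51]), ([-0.177, 0.004, 0.197], [54, 53, 53])]
180 [([-0.171, 0.014, 0.193], [50, 49, 50]), ([-0.178, 0.005, 0.194], [72, 71, 71])]
181 [([-0.17, 0.013, 0.19], [50, 49, 50]), ([-0.174, 0.003, 0.19], [96, 96, 95])]
182 [([-0.171, 0.014, 0.187], [52, 51, 52]), ([-0.172, 0.002, 0.186], [109, 109, 108])]
183 [([-0.169, 0.013, 0.184], [51, 50, 51]), ([-0.178, 0.004, 0.185], [112, 110, 109])]
184 [([-0.173, 0.014, 0.182], [51, 50, 51]), ([-0.176, 0.003, 0.182], [113, 112, 111])]
185 [([-0.17, 0.013, 0.178], [51, 50, 50]), ([-0.175, 0.003, 0.178], [109, 109, 107])]
186 [([-0.17, 0.013, 0.175], [47, 47, 48]), ([-0.175, 0.003, 0.175], [105, 104, 104])]
187 [([-0.171, 0.013, 0.172], [50, 50, 50]), ([-0.177, 0.003, 0.173], [103, 102, 101])]
188 [([-0.173, 0.014, 0.17], [51, 50, 52]), ([-0.174, 0.002, 0.169], [103, 103, 102])]
189 [([-0.171, 0.013, 0.166], [61, 60, 61]), ([-0.176, 0.002, 0.166], [104, 104, 103])]
190 [([-0.174, 0.014, 0.164], [94, 93, 92]), ([-0.174, 0.001, 
[... 1144 characters left out ...]
2 120]
242 0.1721 0.1702 [-0.0995 -0.0051  0.1572] [133 128 127]
243 0.1684 0.1701 [-0.1003 -0.0049  0.1608] [138 134 133]
244 0.1699 0.1698 [-0.0993 -0.005   0.1595] [143 139 138]
245 0.1697 0.1692 [-0.0989 -0.005   0.1599] [148 142 142]
246 0.1696 0.1688 [-0.0984 -0.005   0.1601] [152 147 145]
247 0.1682 0.1689 [-0.0984 -0.0049  0.1615] [144 139 139]
248 0.1479 0.1479 [-0.1055 -0.0042  0.1806] [119 116 115]
249 0.1465 0.146 [-0.1056 -0.0042  0.182 ] [118 115 114]
250 0.1456 0.1455 [-0.1055 -0.0042  0.1831] [118 117 115]
251 0.1434 0.144 [-0.1059 -0.0041  0.1852] [117 115 114]
252 0.1431 0.1427 [-0.1056 -0.0041  0.1855] [118 116 114]
253 0.1422 0.1431 [-0.1055 -0.004   0.1866] [118 115 114]
```

View pics/w5c.png

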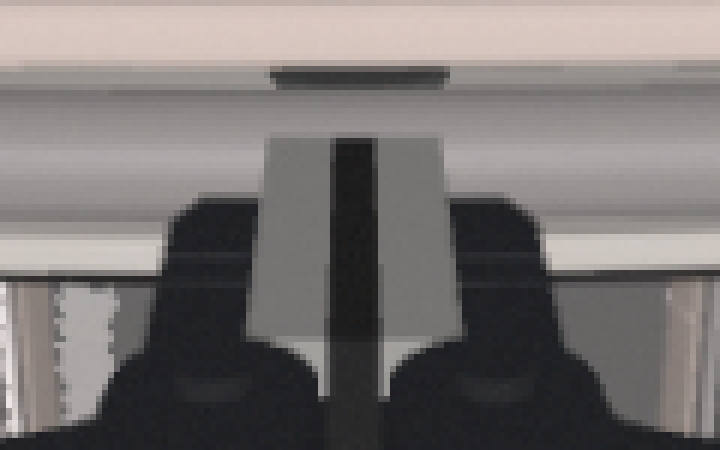

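The real finger tips (wrist depth 0.180, scene depth 0.156) sit about 38 mm above the reported TCP in both views, so the fingers had passed over the bar. From here I use tip = TCP + 38 mm.

Run:
```python
from h import *
O=.038
T=[mw(-.068,0,.140-O)]
for k,a in enumerate(np.linspace(0,.85,11)):
    T.append(mw(-.094-.112*np.sin(a)+.017,0,.044+.112*np.cos(a)-.016+.012*a/.85-O))
plan(T,'y+')
```

```text
t 7.72 tcp [ 0.5415 -0.107   0.1404] mixer [-0.095   0.0009  0.1404] F [ 0.9 -0.8  0.1] q6 -1.55 op -0.002
turn [ 0.1 -0.3  0. ]
  to [ 0.5661 -0.1183  0.102 ] shift [ -0.8  38.4 -26.9]
  to [ 0.5578 -0.1148  0.102 ] shift [ -0.8  38.4 -17.9]
  to [ 0.549  -0.1111  0.1028] shift [-0.9 37.6 -8.4]
  to [ 0.5403 -0.1075  0.1028] shift [-0.9 37.6  1. ]
  to [ 0.5318 -0.1039  0.102 ] shift [-1.  38.4 10.3]
  to [ 0.5234 -0.1003  0.1004] shift [-1.  39.9 19.4]
  to [ 0.5152 -0.0969  0.098 ] shift [-1.  42.3 28.3]
  to [ 0.5074 -0.0936  0.0949] shift [-1.1 45.3 36.8]
  to [ 0.4999 -0.0905  0.0912] shift [-1.1 49.1 44.9]
  to [ 0.4929 -0.0875  0.0867] shift [-1.2 53.5 52.5]
  to [ 0.4863 -0.0848  0.0816] shift [-1.2 58.6 59.7]
  to [ 0.4802 -0.0822  0.0759] shift [-1.2 64.3 66.3]
```

Call:
step_arm([
  [[0,0,0],[0,0,-14],1],
  [[0,0,0],[0,0,-27],1],
  [[0,0,0],[0,0,-27],1],
  [[0,0,0],[0,20,-27],1],
  [[0,0,0],[0,38,-27],1],
  [[0,0,0],[0,38,-27],1],
  [[0,0,0],[0,38,-17],1],
  [[0,0,0],[0,38,-8],1],
  [[0,0,0],[0,38,1],1],
  [[0,0,0],[0,38,5],1],
])

```text
time: 8.55
eef_pos: [0.537, -0.1053, 0.1017]
tcp_rot: [0.591, 0.39, -0.389, -0.589]
contact_force: [3.0, -1.7, -2.6]
opening: -0.005
```

Run:
```python
from h import *
O=.038
plan([mw(-.094-.112*np.sin(a)+.017,0,.044+.112*np.cos(a)-.016+.012*a/.85-O) for a in np.linspace(.3,.85,8)],'y+')
snap('wrist','w6')
```

```text
t 8.55 tcp [ 0.537  -0.1053  0.1017] mixer [-0.0999  0.0007  0.1017] F [ 3.  -1.7 -2.6] q6 -1.55 op -0.005
turn [ 0.2 -0.3 -0. ]
  to [ 0.5273 -0.102   0.1012] shift [-0.8  0.5 10.2]
  to [ 0.5196 -0.0988  0.0994] shift [-0.8  2.3 18.5]
  to [ 0.5122 -0.0957  0.097 ] shift [-0.8  4.7 26.5]
  to [ 0.5051 -0.0927  0.0939] shift [-0.9  7.8 34.3]
  to [ 0.4983 -0.0898  0.0902] shift [-0.9 11.4 41.7]
  to [ 0.4918 -0.0871  0.086 ] shift [-1.  15.6 48.7]
  to [ 0.4858 -0.0846  0.0812] shift [-1.  20.4 55.2]
  to [ 0.4802 -0.0822  0.0759] shift [-1.  25.6 61.3]
```

View pics/w6.png

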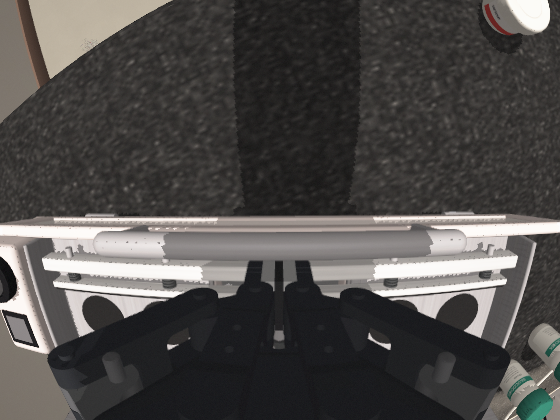

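Contact now (about 4 N), and the bar lies in front of the fingers. Continue along the arc.

Call:
step_arm([
  [[0,0,0],[0,1,10],1],
  [[0,0,0],[0,2,18],1],
  [[0,0,0],[0,5,26],1],
  [[0,0,0],[0,8,34],1],
  [[0,0,0],[0,11,42],1],
  [[0,0,0],[0,16,49],1],
  [[0,0,0],[0,20,55],1],
  [[0,0,0],[0,26,61],1],
  [[0,0,0],[0,26,61],1],
])

```text
time: 9.35
eef_pos: [0.4801, -0.0812, 0.073]
tcp_rot: [0.59, 0.39, -0.39, -0.59]
contact_force: [3.4, -1.0, -3.5]
opening: -0.0
```

Run:
```python
from h import *
plan([],'y+')
snap('wrist','w7')
im,d,c=snap('scene','s7')
cv2.imwrite('pics/s7c.png',cv2.resize(im[110:250,220:420],None,fx=3.5,fy=3.5)[:,:,::-1])
```

```text
t 9.35 tcp [ 0.4801 -0.0812  0.073 ] mixer [-0.1617  0.0009  0.073 ] F [ 3.4 -1.  -3.5] q6 -1.54 op -0.000
turn [ 0.  -0.3 -0. ]
```

View pics/s7c.png

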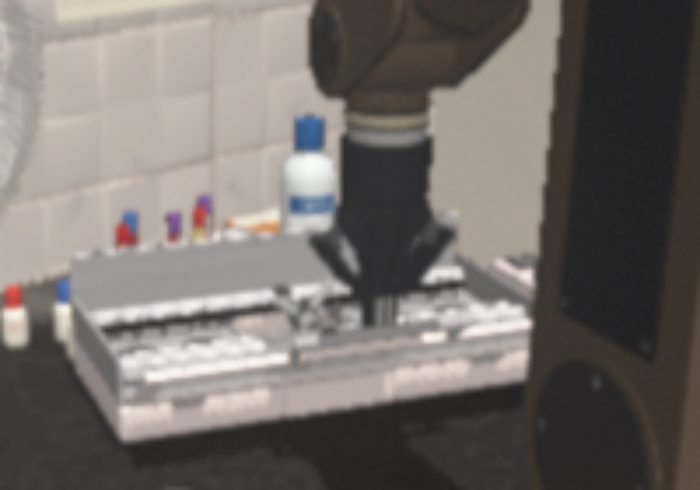

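View pics/w7.png

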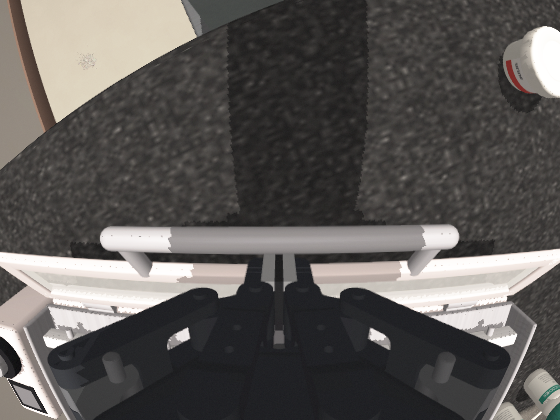

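Call:
step_arm([
  [[0,0,0],[0,-20,-2],1],
  [[0,0,0],[0,-36,0],1],
  [[0,0,0],[0,-36,14],1],
  [[0,0,0],[0,-36,26],1],
  [[0,0,0],[0,-18,28],1],
  [[0,0,0],[0,-5,30],1],
  [[0,0,0],[0,7,32],1],
  [[0,0,0],[0,19,34],1],
  [[0,0,0],[0,31,36],1],
  [[0,0,0],[0,42,38],1],
])

```text
time: 10.28
eef_pos: [0.4256, -0.0577, 0.0249]
tcp_rot: [-0.573, -0.379, 0.402, 0.605]
contact_force: [-29.0, 10.9, 6.2]
opening: -0.003
```

Call:
step_arm([
  [[0,0,0],[0,10,1],1],
  [[0,0,0],[0,17,1],1],
  [[0,0,0],[0,17,1],1],
  [[0,0,0],[0,17,1],1],
])

```text
time: 10.62
eef_pos: [0.4244, -0.0573, 0.0109]
tcp_rot: [-0.572, -0.378, 0.403, 0.606]
contact_force: [-39.9, 14.0, 30.4]
opening: -0.0
```

Run:
```python
from h import *
plan([],'y+')
im,d,c=snap('wrist','w8')
for u in (100,150,400,440):
    rr=[wm(fish(c,u,k,d[k,u])) for k in range(200,280)]
    b=max(rr,key=lambda p:p[2]);print(u,b.round(4), min(rr,key=lambda p:p[0]).round(4))
```

```text
t 10.62 tcp [ 0.4244 -0.0573  0.0109] mixer [-0.2222  0.0014  0.0109] F [-39.9  14.   30.4] q6 -1.54 op -0.000
turn [-3.4 -0.2 -0.1]
100 [-0.2434 -0.1175  0.0023] [-0.2453 -0.1176  0.0017]
150 [-0.2119 -0.0646  0.0481] [-0.2445 -0.0807 -0.0004]
400 [-0.2131  0.0628  0.048 ] [-0.2444  0.0776  0.0004]
440 [-0.2336  0.1069  0.0022] [-0.2447  0.1063  0.0011]
```

View pics/w8.png

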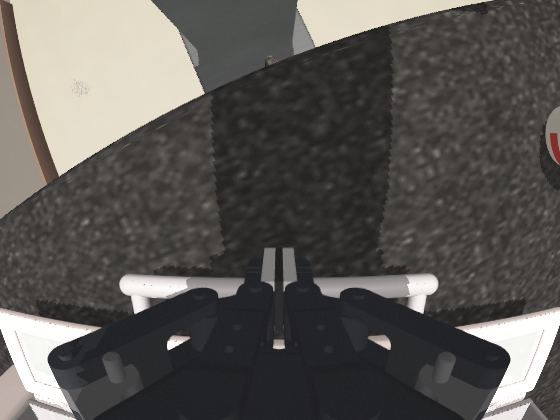

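Call:
step_arm([
  [[3,0,0],[0,0,10],1],
  [[4,0,0],[0,0,22],1],
  [[4,0,0],[0,0,24],1],
])

```text
time: 10.92
eef_pos: [0.4212, -0.0557, 0.0149]
tcp_rot: [-0.568, -0.375, 0.404, 0.611]
contact_force: [0.1, -0.4, -0.5]
opening: 0.002
```

Run:
```python
from h import *
plan([],'y+')
```

```text
t 10.92 tcp [ 0.4212 -0.0557  0.0149] mixer [-0.2258  0.0016  0.0149] F [ 0.1 -0.4 -0.5] q6 -1.54 op 0.002
turn [-4.2 -0.3  0. ]
```

Run:
```python
from h import *
plan([mw(-.2258,.0016,.10),[.4412,.1774,.12]],'y+')
```

```text
t 10.92 tcp [ 0.4212 -0.0557  0.0149] mixer [-0.2258  0.0016  0.0149] F [ 0.1 -0.4 -0.5] q6 -1.54 op 0.002
turn [-4.2 -0.3  0. ]
  to [ 0.4212 -0.0557  0.1   ] shift [  0.1 -84.8   6.2]
  to [0.4412 0.1774 0.12  ] shift [222.4 -99.4  80.4]
```

Call:
step_arm([
  [[0,0,0],[0,-40,3],1],
  [[-4.2,0,0],[0,-85,6],1],
  [[-4.2,0,0],[222,-99,80],0],
  [[-4.2,0,0],[222,-99,80],0],
  [[-4.2,0,0],[222,-99,80],0],
  [[-4.2,0,0],[222,-99,80],0],
  [[-4.2,0,0],[222,-99,80],0],
  [[-4.2,0,0],[222,-99,80],0],
  [[-4.2,0,0],[222,-99,80],0],
  [[-4.2,0,0],[222,-99,80],0],
])

```text
time: 11.75
eef_pos: [0.4432, 0.1772, 0.1203]
tcp_rot: [0.59, 0.392, -0.39, -0.588]
contact_force: [-0.5, -0.0, 0.7]
opening: 0.996
```

Run:
```python
from h import *
plan([[.4412,.1774,.12],[.4412,.1774,-.022]],'y+')
im,d,c=snap('wrist','w9');snap('top','t9');im,d,c=snap('scene','s9');P=cloud(c,d)
s=P.reshape(-1,3);
im,d,c=load('top0')
im,d,c=load('t9')
P=cloud(c,d)
g=(im.min(-1)>150)&(np.abs(P[...,2]-.05)<.012)&(P[...,1]>0.0)&(P[...,0]<.6)
n,l,st,ce=cv2.connectedComponentsWithStats(g.astype(np.uint8))
for i in range(1,n):
    if st[i,4]>60: print(ce[i],st[i],rayz(c,*ce[i],.05))
```

```text
t 11.75 tcp [0.4432 0.1772 0.1203] mixer [-0.2957  0.2249  0.1203] F [-0.5 -0.   0.7] q6 -1.00 op 0.996
turn [ 0.2 -0.1  0. ]
  to [0.4412 0.1774 0.12  ] shift [-0.6  0.3  2. ]
  to [ 0.4412  0.1774 -0.022 ] shift [ -0.6 142.3   2.6]
[284.37268848 207.75391181] [267 195  32  31 703] [0.55742156 0.04534816 0.05      ]
[196.1056338  253.16197183] [187 244  19  19 284] [0.41256851 0.33083037 0.05      ]
```

View pics/w9.png

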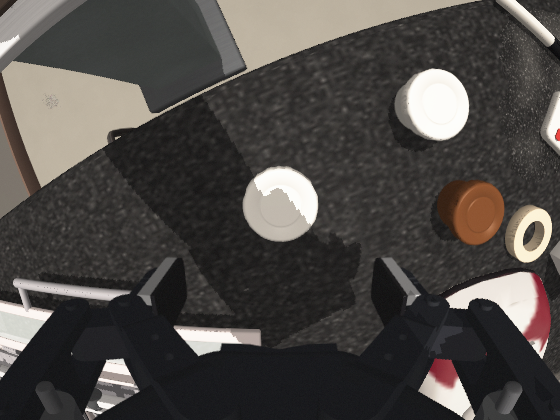

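View pics/s9.png

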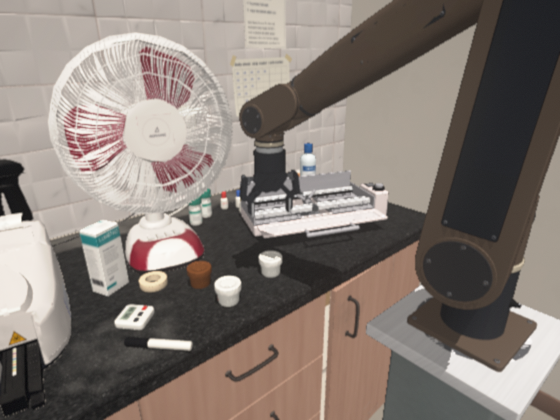

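The scene view shows the guard level. In the wrist view cup B is at (281,204), cup A at (432,104) and the brown one at (472,212). Check B by wrist depth, then descend.

```bash
cat >> h.py <<'E'
def wcup(f,lo=-.05,hi=0.0,zr=(.042,.060)):
    im,d,c=load(f);v,u=np.indices(d.shape);K=c['K'];a=(u-K[0,2])/K[0,0];b=(v-K[1,2])/K[1,1];r=np.hypot(a,b)+1e-9
    k=np.tan(r)/r*d;X=np.stack([a*k,b*k,d],-1);P=(X-c['t'])@c['R'];P[d<=0]=9
    g=(P[...,2]>zr[0])&(P[...,2]<zr[1])
    n,l,st,ce=cv2.connectedComponentsWithStats(g.astype(np.uint8))
    for i in range(1,n):
        if st[i,4]>400:
            Q=P[l==i][:,:2];(cx,cy),rad=cv2.minEnclosingCircle(Q.astype(np.float32)[:,None])
            print(ce[i].round(0),st[i,4],'mean',Q.mean(0).round(4),'circ',round(cx,4),round(cy,4),'r',round(rad,4),'rgb',im[l==i].mean(0).round(0))
E
python3 - <<'E'
from h import *
wcup('w9')
E
```

```text
[436. 104.] 3681 mean [0.4116 0.3295] circ 0.4123 0.3322 r 0.0308 rgb [243. 241. 237.]
[280. 204.] 4432 mean [0.4403 0.1794] circ 0.4418 0.1791 r 0.0309 rgb [212. 207. 199.]
[477. 213.] 2711 mean [0.5168 0.3418] circ 0.5196 0.3443 r 0.0309 rgb [133.  80.  48.]
[ 36. 313.] 3338 mean [ 0.4509 -0.1441] circ 0.4819 -0.1409 r 0.1558 rgb [201. 197. 193.]
[526. 307.] 1048 mean [0.661  0.3945] circ 0.672 0.3945 r 0.0512 rgb [217. 187. 185.]
[216. 337.] 1557 mean [0.539  0.0709] circ 0.5382 0.0711 r 0.0435 rgb [209. 202. 197.]
[431. 378.] 439 mean [0.6912 0.2591] circ 0.6919 0.2602 r 0.0328 rgb [172. 130. 129.]
```

Call:
step_arm([
  [[0,0,0],[0,40,1.5],0],
  [[0,0,0],[0,80,1.5],0],
  [[0,0,0],[0,115,1.5],0],
  [[0,0,0],[0,140,1.5],0],
  [[0,0,0],[0,142,1.5],0],
  [[0,0,0],[0,142,1.5],0],
  [[0,0,0],[0,142,1.5],1],
  [[0,0,0],[0,142,1.5],1],
  [[0,0,0],[0,142,1.5],1],
  [[0,0,0],[0,142,1.5],1],
], newtons=50)

```text
time: 12.73
eef_pos: [0.4451, 0.1765, -0.0194]
tcp_rot: [0.592, 0.392, -0.387, -0.588]
contact_force: [0.3, -0.7, 6.4]
opening: 0.707
```

Call:
step_arm([
  [[0,0,0],[0,0,0],1],
  [[0,0,0],[0,0,0],1],
])

```text
time: 12.9
eef_pos: [0.4451, 0.1765, -0.0194]
tcp_rot: [0.592, 0.392, -0.388, -0.588]
contact_force: [-0.1, -1.7, 6.2]
opening: 0.702
```

Run:
```python
from h import *
s=ctrl.get_state()
plan([s['eef_pos']+[0,0,.13]],'y+')
snap('wrist','w10')
im,d,c=snap('scene','s10')
cv2.imwrite('pics/s10c.png',cv2.resize(im[170:320,170:340],None,fx=4,fy=4)[:,:,::-1])
```

```text
t 12.90 tcp [ 0.4451  0.1765 -0.0194] mixer [-0.2937  0.225  -0.0194] F [-0.1 -1.7  6.2] q6 -1.00 op 0.702
turn [ 0.5 -0.3  0.1]
  to [0.4451 0.1765 0.1106] shift [   0.3 -130.    -1.1]
```

View pics/s10c.png

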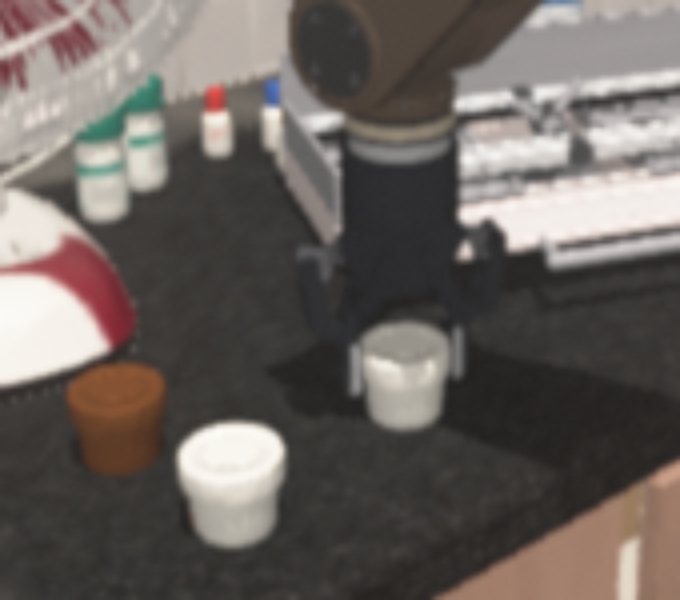

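View pics/w10.png

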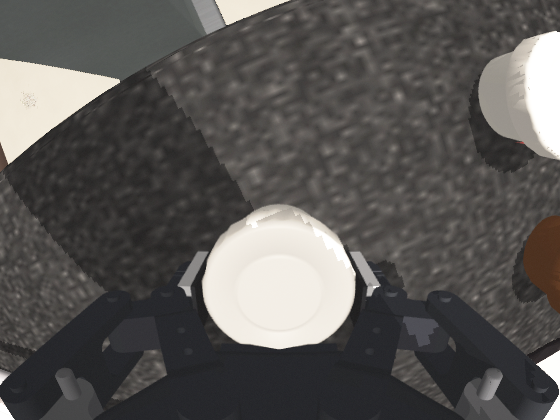

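Gripped: the opening is 60 mm against a 61 mm lid, and the cup sits between the pads. Lift.

Call:
step_arm([
  [[0,0,0],[0,-30,0],1],
  [[0,0,0],[0,-70,0],1],
  [[0,0,0],[0,-110,0],1],
  [[0,0,0],[0,-130,0],1],
  [[0,0,0],[0,-130,0],1],
  [[0,0,0],[0,-130,0],1],
])

```text
time: 13.5
eef_pos: [0.4431, 0.1768, 0.11]
tcp_rot: [0.592, 0.392, -0.388, -0.588]
contact_force: [-0.2, -0.3, -1.6]
opening: 0.699
```

Run:
```python
from h import *
plan([mw(.004,.13,.15),mw(.004,.13,.11)],'y+')
snap('wrist','w11');wcup('w11',zr=(.16,.20))
```

```text
t 13.50 tcp [0.4431 0.1768 0.11  ] mixer [-0.2957  0.2245  0.11  ] F [-0.2 -0.3 -1.6] q6 -1.00 op 0.699
turn [ 0.4 -0.3  0.2]
  to [ 0.6828 -0.0263  0.15  ] shift [ -92.8  -38.  -300.4]
  to [ 0.6828 -0.0263  0.11  ] shift [ -92.9    2.  -300.1]
[278. 282.] 20729 mean [0.4345 0.18  ] circ 0.4363 0.1793 r 0.053 rgb [162. 156. 147.]
```

View pics/w11.png

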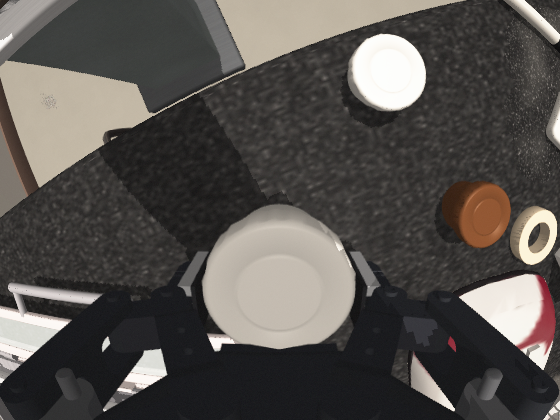

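Run:
```python
from h import *
for zr in((.172,.186),(.042,.06)): 
    wcup('w11',zr=zr)
im,d,c=load('w11')
for v in range(210,345,8):
    print(v,fish(c,278,v,d[v,278]).round(4),end=' ')
```

```text
[279. 283.] 17584 mean [0.4353 0.1797] circ 0.4365 0.1793 r 0.0441 rgb [180. 172. 162.]
[388.  72.] 4553 mean [0.3752 0.2941] circ 0.3743 0.2961 r 0.031 rgb [246. 245. 241.]
[483. 215.] 2823 mean [0.5167 0.3417] circ 0.5188 0.3449 r 0.0312 rgb [136.  82.  49.]
[ 32. 323.] 3757 mean [ 0.456  -0.1466] circ 0.4786 -0.1517 r 0.1425 rgb [208. 203. 200.]
[521. 313.] 1591 mean [0.6566 0.3793] circ 0.6704 0.3807 r 0.0635 rgb [228. 207. 204.]
[148. 368.] 953 mean [ 0.5478 -0.0176] circ 0.5429 -0.0224 r 0.0399 rgb [231. 230. 225.]
210 [0.4117 0.1895 0.1665] 218 [0.4118 0.1895 0.1768] 226 [0.4134 0.1888 0.1807] 234 [0.4161 0.1877 0.1808] 242 [0.4192 0.1863 0.1799] 250 [0.4218 0.1852 0.1803] 258 [0.4249 0.1839 0.1798] 266 [0.4279 0.1826 0.1797] 274 [0.4306 0.1815 0.1805] 282 [0.4338 0.1801 0.1803] 290 [0.4365 0.179  0.1812] 298 [0.4401 0.1774 0.1806] 306 [0.4433 0.176  0.1807] 314 [0.4469 0.1745 0.1806] 322 [0.4507 0.1729 0.1803] 330 [0.4549 0.1711 0.1795] 338 [0.4589 0.1694 0.1793]
```

Cup A has been knocked to (0.374, 0.296), which is the announced disturbance. I re-measure it before picking it up. Carry B over the left deck at mixer y +0.13.

Call:
step_arm([
  [[0,0,0],[-10,0,-30],1],
  [[0,0,0],[-20,0,-66],1],
  [[0,0,0],[-32,0,-104],1],
  [[0,0,0],[-44,0,-142],1],
  [[0,0,0],[-55,0,-180],1],
  [[0,0,0],[-67,0,-218],1],
  [[0,0,0],[-79,0,-256],1],
  [[0,0,0],[-89,0,-286],1],
  [[0,0,0],[-93,0,-300],1],
  [[0,0,0],[-93,0,-300],1],
])

```text
time: 14.38
eef_pos: [0.6819, -0.0294, 0.1055]
tcp_rot: [0.591, 0.389, -0.389, -0.59]
contact_force: [-0.4, 0.4, 0.5]
opening: 0.705
```

Run:
```python
from h import *
plan([mw(.0035,.13,.07),mw(.0035,.13,.03)],'y+')
snap('wrist','w12')
im,d,c=load('w12')
e=[wm(fish(c,278,v,d[v,278])) for v in range(206,225,2)];print(np.round(e,4))
```

```text
t 14.38 tcp [ 0.6819 -0.0294  0.1055] mixer [0.0043 0.1268 0.1055] F [-0.4  0.4  0.5] q6 -1.36 op 0.705
turn [ 0.  -0.5 -0.1]
  to [ 0.6824 -0.0261  0.07  ] shift [ 3.2 35.5  0.9]
  to [ 0.6824 -0.0261  0.03  ] shift [ 3.3 75.5  0.9]
[[-0.0233  0.1266  0.1333]
 [-0.0239  0.1266  0.1395]
 [-0.0291  0.1267  0.1622]
 [-0.0291  0.1267  0.1652]
 [-0.0291  0.1267  0.1679]
 [-0.029   0.1267  0.1703]
 [-0.0288  0.1267  0.1722]
 [-0.0285  0.1267  0.1736]
 [-0.028   0.1267  0.1745]
 [-0.0275  0.1267  0.1754]]
```

View pics/w12.png

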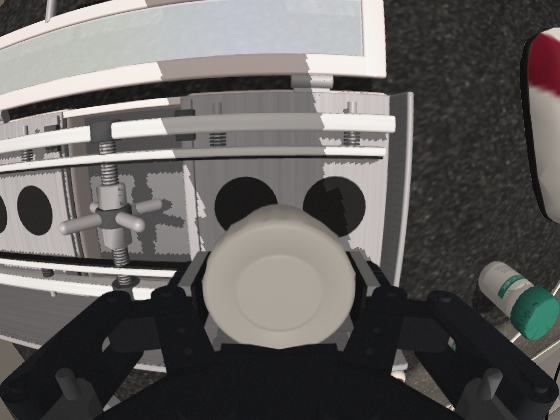

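Call:
step_arm([
  [[0,0,0],[2,25,0.5],1],
  [[0,0,0],[2,48,0.5],1],
  [[0,0,0],[2,62,0.5],1],
  [[0,0,0],[2,70,0.5],1],
  [[0,0,0],[2,75,0.5],1],
  [[0,0,0],[2,77,0.5],1],
  [[0,0,0],[2,77,0.5],1],
])

```text
time: 15.02
eef_pos: [0.6821, -0.0245, 0.0322]
tcp_rot: [0.591, 0.391, -0.389, -0.589]
contact_force: [0.4, -0.3, -0.4]
opening: 0.704
```

Call:
step_arm([
  [[0,0,0],[0,0,0],0.6],
  [[0,0,0],[0,0,0],0],
  [[0,0,0],[0,0,0],0],
  [[0,0,0],[0,0,0],0],
  [[0,0,0],[0,-30,0],0],
  [[0,0,0],[0,-70,0],0],
  [[0,0,0],[0,-110,0],0],
  [[0,0,0],[0,-110,0],0],
])

```text
time: 15.68
eef_pos: [0.6877, -0.0256, 0.1539]
tcp_rot: [0.595, 0.395, -0.384, -0.584]
contact_force: [1.3, -0.4, 2.6]
opening: 1.002
```

Run:
```python
from h import *
snap('wrist','w13');plan([[.374,.296,.12]],'y+')
wcup('w13',zr=(.094,.108))
im,d,c=snap('top','t13')
P=cloud(c,d)
g=(im.min(-1)>150)&(np.abs(P[...,2]-.05)<.012)&(P[...,1]>0.1)&(P[...,0]<.6)
n,l,st,ce=cv2.connectedComponentsWithStats(g.astype(np.uint8))
for i in range(1,n):
    if st[i,4]>60: print(ce[i],st[i],rayz(c,*ce[i],.05))
```

```text
t 15.73 tcp [ 0.6861 -0.0254  0.1501] mixer [0.0066 0.1321 0.1501] F [ 0.5  0.1 -0.5] q6 -1.35 op 1.003
turn [ 1.  -0.3  0.2]
  to [0.374 0.296 0.12 ] shift [173.3  23.6 413.5]
[276. 200.] 5077 mean [ 0.678  -0.0233] circ 0.6796 -0.0236 r 0.031 rgb [167. 160. 150.]
[509. 289.] 973 mean [0.8557 0.1587] circ 0.8582 0.1599 r 0.0242 rgb [ 54. 127. 107.]
[ 59. 291.] 875 mean [ 0.6756 -0.2593] circ 0.6713 -0.2684 r 0.0856 rgb [104. 100. 100.]
[278. 304.] 1709 mean [ 0.7603 -0.0569] circ 0.7604 -0.0568 r 0.0804 rgb [89. 86. 86.]
[207.26388889 264.80555556] [198 256  19  19 288] [0.37514367 0.29476033 0.05      ]
```

View pics/w13.png

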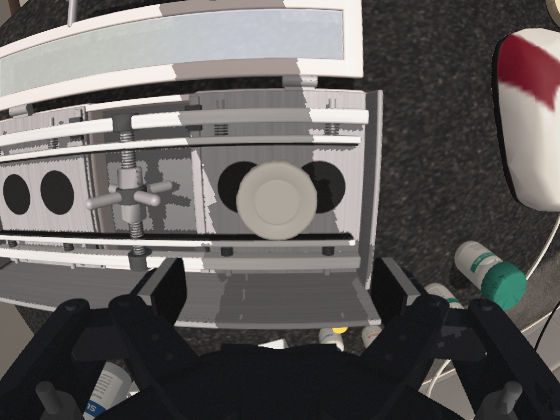

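Cup B stands at mixer (0.000, 0.131). Next, cup A at (0.375, 0.295).

Call:
step_arm([
  [[1,0,0],[17,2,41],0],
  [[1,0,0],[34,4,82],0],
  [[1,0,0],[51,7,123],0],
  [[1,0,0],[69,9,165],0],
  [[1,0,0],[86,12,206],0],
  [[1,0,0],[103,14,247],0],
  [[1,0,0],[120,16,288],0],
  [[1,0,0],[138,19,330],0],
  [[1,0,0],[155,21,370],0],
  [[1,0,0],[173,23,413],0],
])

```text
time: 16.62
eef_pos: [0.3887, 0.2742, 0.1171]
tcp_rot: [-0.586, -0.386, 0.393, 0.594]
contact_force: [-0.5, 1.5, -0.4]
opening: 1.0
```

Call:
step_arm([
  [[0,0,0],[0,0,0],0],
  [[0,0,0],[0,0,0],0],
  [[0,0,0],[0,0,0],0],
])

```text
time: 16.87
eef_pos: [0.391, 0.2734, 0.1179]
tcp_rot: [-0.586, -0.387, 0.394, 0.594]
contact_force: [0.5, 0.1, 0.4]
opening: 0.999
```

Run:
```python
from h import *
snap('wrist','w14');plan([[.375,.295,.12],[.375,.295,-.022]],'y+')
wcup('w14')
```

```text
t 16.92 tcp [0.3917 0.2731 0.1183] mixer [-0.3803  0.2933  0.1183] F [ 0.3 -0.2 -0.2] q6 -0.78 op 0.999
turn [-0.8 -0.3 -0.1]
  to [0.375 0.295 0.12 ] shift [13.6 -1.4 24. ]
  to [ 0.375  0.295 -0.022] shift [ 13.8 140.6  22. ]
[298. 180.] 4628 mean [0.3743 0.2966] circ 0.3751 0.2968 r 0.0308 rgb [252. 251. 250.]
[541. 317.] 551 mean [0.6346 0.5112] circ 0.6344 0.5114 r 0.0313 rgb [167. 160. 152.]
[ 10. 351.] 600 mean [ 0.4302 -0.1441] circ 0.4474 -0.1572 r 0.0784 rgb [200. 196. 193.]
[441. 384.] 873 mean [0.6516 0.3648] circ 0.6584 0.3625 r 0.0287 rgb [251. 249. 245.]
[109. 394.] 1170 mean [ 0.5243 -0.0099] circ 0.5324 -0.0165 r 0.0616 rgb [232. 229. 225.]
```

View pics/w14.png

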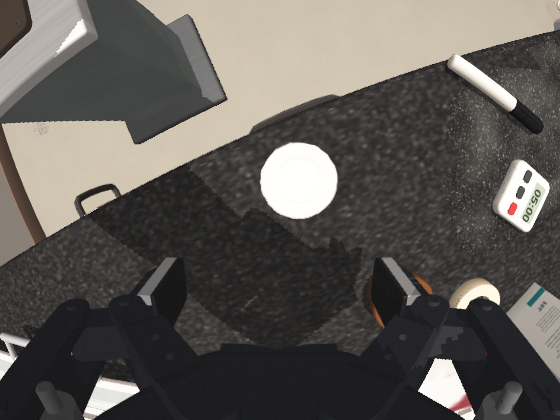

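Call:
step_arm([
  [[-0.8,0,0],[15,-1,24],0],
  [[-0.8,0,0],[15,-1,24],0],
  [[-0.8,0,0],[15,-1,24],0],
  [[-0.8,0,0],[15,-1,24],0],
])

```text
time: 17.25
eef_pos: [0.3763, 0.296, 0.1202]
tcp_rot: [0.59, 0.389, -0.39, -0.59]
contact_force: [0.4, 0.2, 0.4]
opening: 1.001
```

Run:
```python
from h import *
plan([[.375,.2965,.12],[.375,.2965,-.022]],'y+')
```

```text
t 17.25 tcp [0.3763 0.296  0.1202] mixer [-0.4034  0.3085  0.1202] F [0.4 0.2 0.4] q6 -0.71 op 1.001
turn [ 0.  -0.4 -0. ]
  to [0.375  0.2965 0.12  ] shift [-0.1  0.2  1.4]
  to [ 0.375   0.2965 -0.022 ] shift [ -0.  142.2   1.4]
```

Call:
step_arm([
  [[0,0,0],[0,40,2.5],0],
  [[0,0,0],[0,80,2.5],0],
  [[0,0,0],[0,115,2.5],0],
  [[0,0,0],[0,138,2.5],0],
  [[0,0,0],[0,141,2.5],0],
  [[0,0,0],[0,141,2.5],0],
  [[0,0,0],[0,141,2.5],1],
  [[0,0,0],[0,141,2.5],1],
  [[0,0,0],[0,141,2.5],1],
  [[0,0,0],[0,141,2.5],1],
], newtons=60)

```text
time: 18.08
eef_pos: [0.3757, 0.2989, -0.018]
tcp_rot: [0.59, 0.392, -0.388, -0.589]
contact_force: [0.5, -0.3, 6.7]
opening: 0.7
```

Call:
step_arm([
  [[0,0,0],[0,0,0],1],
  [[0,0,0],[0,0,0],1],
  [[0,0,0],[0,-30,0],1],
  [[0,0,0],[0,-70,0],1],
  [[0,0,0],[0,-110,0],1],
  [[0,0,0],[0,-130,0],1],
  [[0,0,0],[0,-130,0],1],
  [[0,0,0],[0,-130,0],1],
])

```text
time: 18.75
eef_pos: [0.3742, 0.2985, 0.1114]
tcp_rot: [0.59, 0.392, -0.388, -0.59]
contact_force: [-0.3, -0.6, -1.7]
opening: 0.699
```

Run:
```python
from h import *
snap('wrist','w15');plan([mw(0,.0,.11),mw(0,-.13,.11)],'y+')
s=ctrl.get_state();im,d,c=load('w15')
e=[wm(fish(c,278,v,d[v,278]))-wm(s['eef_pos']) for v in list(range(206,230,3))+[280]];print(np.round(e,4))
```

```text
t 18.80 tcp [0.3728 0.2978 0.1094] mixer [-0.4073  0.3088  0.1094] F [-0.1 -0.1 -1.7] q6 -0.71 op 0.700
turn [ 0.  -0.3  0. ]
  to [ 0.6288 -0.1446  0.11  ] shift [-306.7   -0.6 -408.9]
  to [ 0.5785 -0.2645  0.11  ] shift [-436.7   -0.7 -409.6]
[[ 0.009   0.0007 -0.1082]
 [ 0.012   0.0007 -0.1086]
 [-0.0224  0.0007  0.0249]
 [-0.0228  0.0007  0.0316]
 [-0.0278  0.0007  0.0535]
 [-0.0283  0.0007  0.0593]
 [-0.0281  0.0006  0.0623]
 [-0.0283  0.0006  0.0666]
 [-0.0083  0.0005  0.0701]]
```

View pics/w15.png

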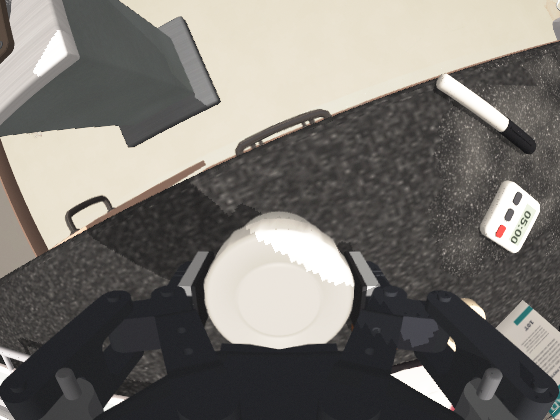

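Call:
step_arm([
  [[0,0,0],[-22,-1,-20],1],
  [[0,0,0],[-50,-1,-46],1],
  [[0,0,0],[-78,-1,-73],1],
  [[0,0,0],[-106,-1,-99],1],
  [[0,0,0],[-134,-1,-125],1],
  [[0,0,0],[-162,-1,-151],1],
  [[0,0,0],[-190,-1,-177],1],
  [[0,0,0],[-218,-1,-203],1],
  [[0,0,0],[-240,-1,-224],1],
  [[0,0,0],[-250,-1,-233],1],
])

```text
time: 19.63
eef_pos: [0.489, -0.0264, 0.1082]
tcp_rot: [-0.59, -0.388, 0.39, 0.591]
contact_force: [0.6, 0.5, -0.2]
opening: 0.702
```

Run:
```python
from h import *
plan([mw(-.002,-.13,.11)],'y+')
```

```text
t 19.63 tcp [ 0.489  -0.0264  0.1082] mixer [-0.1746  0.0549  0.1082] F [ 0.6  0.5 -0.2] q6 -1.43 op 0.702
turn [-0.2 -0.5 -0.1]
  to [ 0.5766 -0.2637  0.11  ] shift [-183.4   -2.1 -174.2]
```

Call:
step_arm([
  [[0,0,0],[-28,-2,-26],1],
  [[0,0,0],[-56,-2,-53],1],
  [[0,0,0],[-84,-2,-80],1],
  [[0,0,0],[-112,-2,-106],1],
  [[0,0,0],[-140,-2,-133],1],
  [[0,0,0],[-165,-2,-157],1],
  [[0,0,0],[-178,-2,-169],1],
  [[0,0,0],[-183,-2,-174],1],
  [[0,0,0],[-183,-2,-174],1],
  [[0,0,0],[-183,-2,-174],1],
])

```text
time: 20.47
eef_pos: [0.5769, -0.2583, 0.1106]
tcp_rot: [-0.589, -0.39, 0.39, 0.591]
contact_force: [-0.1, 0.7, -1.0]
opening: 0.701
```

Run:
```python
from h import *
snap('wrist','w16');plan([mw(-.002,-.13,.07),mw(-.002,-.13,.03)],'y+')
s=ctrl.get_state();im,d,c=load('w16')
e=[wm(fish(c,278,v,d[v,278])) for v in list(range(206,230,3))+[280]];print(np.round(e,4))
```

```text
t 20.52 tcp [ 0.577  -0.2579  0.111 ] mixer [-0.0039 -0.1246  0.111 ] F [-0.5 -0.2 -0.7] q6 -1.75 op 0.701
turn [-0.2 -0.2  0.1]
  to [ 0.5766 -0.2637  0.07  ] shift [-5.5 41.  -2.1]
  to [ 0.5766 -0.2637  0.03  ] shift [-5.5 81.  -2.2]
[[-0.0093 -0.1256  0.0508]
 [-0.007  -0.1256  0.051 ]
 [-0.0273 -0.1254  0.1343]
 [-0.0274 -0.1254  0.1401]
 [-0.0328 -0.1253  0.1638]
 [-0.0326 -0.1253  0.1673]
 [-0.0325 -0.1253  0.1708]
 [-0.0324 -0.1253  0.1744]
 [-0.0129 -0.1254  0.1792]]
```

View pics/w16.png

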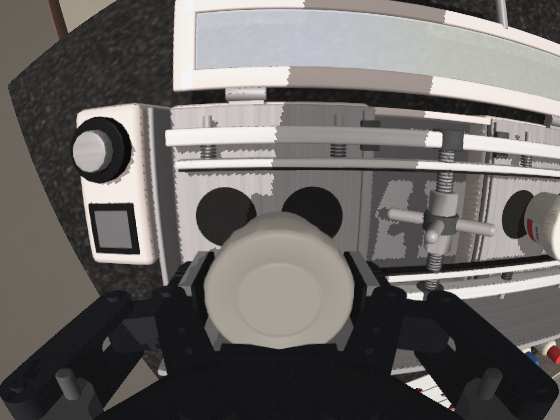

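Call:
step_arm([
  [[0,0,0],[-5,25,-2],1],
  [[0,0,0],[-5,50,-2],1],
  [[0,0,0],[-5,66,-2],1],
  [[0,0,0],[-5,75,-2],1],
  [[0,0,0],[-5,81,-2],1],
  [[0,0,0],[-5,82,-2],1],
  [[0,0,0],[-5,82,-2],1],
])

```text
time: 21.1
eef_pos: [0.5783, -0.2643, 0.0322]
tcp_rot: [0.59, 0.391, -0.39, -0.59]
contact_force: [-0.7, 1.2, 2.3]
opening: 0.699
```

Call:
step_arm([
  [[0,0,0],[0,0,0],0.6],
  [[0,0,0],[0,0,0],0],
  [[0,0,0],[0,0,0],0],
  [[0,0,0],[0,0,0],0],
  [[0,0,0],[0,-30,0],0],
  [[0,0,0],[0,-70,0],0],
  [[0,0,0],[0,-110,0],0],
  [[0,0,0],[0,-110,0],1],
  [[0,0,0],[0,-110,0],1],
])

```text
time: 21.85
eef_pos: [0.5799, -0.267, 0.1445]
tcp_rot: [0.593, 0.391, -0.389, -0.587]
contact_force: [0.4, -0.1, -0.7]
opening: 0.747
```

Run:
```python
from h import *
snap('wrist','w17');plan([mw(.0,.065,.13)],'y+')
wcup('w17',zr=(.094,.108));print(wm([.5785,-.2645,0]))
```

```text
t 21.90 tcp [ 0.5782 -0.2659  0.1414] mixer [ 0.0003 -0.1314  0.1414] F [-0.1  0.6 -1.4] q6 -1.76 op 0.660
turn [ 0.1 -0.3 -0. ]
  to [ 0.654  -0.0847  0.13  ] shift [196.4  11.3   1.4]
[146. 179.] 6142 mean [ 0.5151 -0.3468] circ 0.5069 -0.3486 r 0.0581 rgb [175. 166. 162.]
[281. 214.] 5352 mean [ 0.5775 -0.2647] circ 0.579 -0.2653 r 0.0308 rgb [165. 159. 150.]
[547. 212.] 1445 mean [ 0.6747 -0.0354] circ 0.6787 -0.0253 r 0.0308 rgb [223. 219. 211.]
[515. 298.] 688 mean [ 0.7489 -0.0837] circ 0.7526 -0.0752 r 0.0664 rgb [99. 96. 95.]
[279. 318.] 1458 mean [ 0.6581 -0.3007] circ 0.658 -0.3008 r 0.0627 rgb [84. 81. 81.]
[ 3.68330627e-05 -1.30023454e-01  0.00000000e+00]
```

View pics/w17.png

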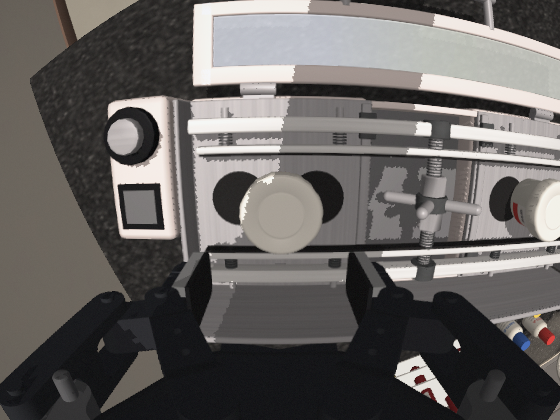

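Both cups stand upright at mixer (0, ±0.13). Now the sleeve: its arms show at wrist (385–480, 175–245). Measure the bar faces first as a baseline, then sweep.

Call:
step_arm([
  [[0,0,0],[40,11,1],1],
  [[0,0,0],[80,11,1],1],
  [[0,0,0],[120,11,1],1],
  [[0,0,0],[160,11,1],1],
  [[0,0,0],[190,11,1],1],
  [[0,0,0],[196,11,1],1],
  [[0,0,0],[196,11,1],1],
])

```text
time: 22.48
eef_pos: [0.6527, -0.0822, 0.1264]
tcp_rot: [-0.588, -0.39, 0.392, 0.59]
contact_force: [0.3, -0.1, 0.4]
opening: 0.002
```

```bash
cat >> h.py <<'E'
def wcloud(f):
    im,d,c=load(f);v,u=np.indices(d.shape);K=c['K'];a=(u-K[0,2])/K[0,0];b=(v-K[1,2])/K[1,1];r=np.hypot(a,b)+1e-9
    k=np.tan(r)/r*d;X=np.stack([a*k,b*k,d],-1);P=(X-c['t'])@c['R']
    Q=P-np.array([MX,MY,0]);M=np.stack([Q[...,0]*np.cos(YAW)+Q[...,1]*np.sin(YAW),-Q[...,0]*np.sin(YAW)+Q[...,1]*np.cos(YAW),P[...,2]],-1);M[d<=0]=9
    return im,M
def bars(f):
    im,M=wcloud(f);x,y,z=M[...,0],M[...,1],M[...,2]
    for y0 in np.arange(-.19,.2,.02):
        k=(abs(y-y0)<.01)&(abs(z-.073)<.004)
        for s in(-1,1):
            kk=k&(x*s>.015)&(x*s<.06)
            if kk.sum()>8: print('y %.2f side %d n %d x p5 %.4f p95 %.4f'%(y0,s,kk.sum(),*np.percentile(x[kk],[5,95])))
def arms(f):
    im,M=wcloud(f);x,y,z=M[...,0],M[...,1],M[...,2]
    k=(abs(x)<.006)&(np.hypot(y,z-.066)<.054)&(np.hypot(y,z-.066)>.025)&(z>.05)
    th=np.degrees(np.arctan2(-y[k],z[k]-.066));h,e=np.histogram(th,np.arange(-120,121,5))
    print('arm deg from up (+right):',[(int(a),int(n)) for a,n in zip(e,h) if n>3])
E
python3 - <<'E'
from h import *
snap('wrist','w18');plan([mw(.0,.065,.13),mw(0,.065,.0555)],'y+')
bars('w18');arms('w18');bars('w17');arms('w17')
E
```

```text
t 22.53 tcp [ 0.6525 -0.0839  0.1268] mixer [-0.0017  0.0652  0.1268] F [-0.  -0.2 -0. ] q6 -1.45 op -0.000
turn [-0.2 -0.2 -0.1]
  to [ 0.654  -0.0847  0.13  ] shift [-0.2 -3.2 -1.7]
  to [ 0.654  -0.0847  0.0555] shift [-0.1 71.3 -2. ]
y -0.19 side -1 n 114 x p5 -0.0595 p95 -0.0408
y -0.19 side 1 n 149 x p5 0.0388 p95 0.0593
y -0.17 side -1 n 203 x p5 -0.0593 p95 -0.0407
y -0.17 side 1 n 202 x p5 0.0397 p95 0.0590
y -0.15 side -1 n 170 x p5 -0.0594 p95 -0.0406
y -0.15 side 1 n 138 x p5 0.0425 p95 0.0593
y -0.13 side -1 n 206 x p5 -0.0594 p95 -0.0240
y -0.13 side 1 n 244 x p5 0.0389 p95 0.0592
y -0.11 side -1 n 279 x p5 -0.0593 p95 -0.0170
y -0.11 side 1 n 280 x p5 0.0211 p95 0.0593
y -0.09 side -1 n 317 x p5 -0.0594 p95 -0.0406
y -0.09 side 1 n 366 x p5 0.0387 p95 0.0592
y -0.07 side -1 n 278 x p5 -0.0594 p95 -0.0405
y -0.07 side 1 n 331 x p5 0.0385 p95 0.0591
y -0.05 side -1 n 302 x p5 -0.0595 p95 -0.0404
y -0.05 side 1 n 353 x p5 0.0385 p95 0.0589
y -0.03 side -1 n 328 x p5 -0.0594 p95 -0.0404
y -0.03 side 1 n 381 x p5 0.0386 p95 0.0590
y -0.01 side -1 n 598 x p5 -0.0587 p95 -0.0
[... 2155 characters left out ...]
 0.05 side 1 n 257 x p5 0.0383 p95 0.0592
y 0.07 side -1 n 169 x p5 -0.0595 p95 -0.0407
y 0.07 side 1 n 227 x p5 0.0383 p95 0.0590
y 0.09 side -1 n 205 x p5 -0.0592 p95 -0.0411
y 0.09 side 1 n 252 x p5 0.0384 p95 0.0587
y 0.11 side -1 n 188 x p5 -0.0592 p95 -0.0169
y 0.11 side 1 n 194 x p5 0.0181 p95 0.0591
y 0.13 side -1 n 144 x p5 -0.0594 p95 -0.0241
y 0.13 side 1 n 163 x p5 0.0382 p95 0.0592
y 0.15 side -1 n 93 x p5 -0.0594 p95 -0.0407
y 0.15 side 1 n 133 x p5 0.0392 p95 0.0595
y 0.17 side 1 n 150 x p5 0.0402 p95 0.0591
y 0.19 side 1 n 27 x p5 0.0382 p95 0.0596
arm deg from up (+right): [(-55, 46), (-50, 178), (-45, 56), (20, 7), (25, 46), (30, 81), (35, 59), (40, 7), (110, 5), (115, 55)]
```

View pics/w18.png

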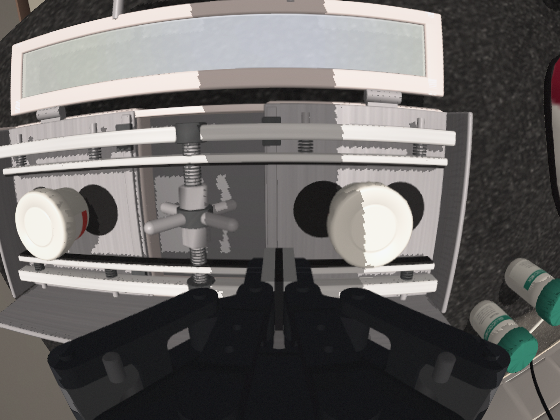

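Baseline: faces at -40.5 and +38.4 mm, so about 2.6 mm of travel. Together with the arm at about +33° this puts the sleeve at ≈2.1 rad. First sweep.

Call:
step_arm([
  [[0,0,0],[0,35,0],1],
  [[0,0,0],[0,74,0],1],
  [[0,0,0],[0,74,0],1],
  [[0,0,0],[-18,74,0],1],
  [[0,0,0],[-36,74,0],1],
  [[0,0,0],[-54,74,0],1],
  [[0,0,0],[-72,74,0],1],
  [[0,0,0],[-90,74,0],1],
  [[0,0,0],[-108,74,0],1],
  [[0,0,0],[-112,74,0],1],
])

```text
time: 23.37
eef_pos: [0.609, -0.1911, 0.0572]
tcp_rot: [0.591, 0.389, -0.389, -0.59]
contact_force: [-1.5, 0.1, 0.2]
opening: -0.001
```

```bash
sed -i 's/np.arange(-.19,.2,.02)/(-.17,-.07,-.03,.03,.07,.17)/' h.py
python3 - <<'E'
from h import *
snap('wrist','w19');plan([mw(.0,-.047,.055)],'y+')
bars('w19');arms('w19')
E
```

```text
t 23.42 tcp [ 0.6089 -0.1907  0.0566] mixer [-0.0005 -0.0502  0.0566] F [-0.4  0.3  0.1] q6 -1.63 op -0.003
turn [ 0.  -0.5 -0. ]
  to [ 0.6106 -0.1879  0.055 ] shift [ 3.2  1.6 -0.5]
y -0.17 side -1 n 732 x p5 -0.0591 p95 -0.0382
y -0.17 side 1 n 423 x p5 0.0372 p95 0.0578
y -0.07 side -1 n 1038 x p5 -0.0594 p95 -0.0381
y -0.03 side -1 n 983 x p5 -0.0594 p95 -0.0383
y 0.03 side -1 n 741 x p5 -0.0594 p95 -0.0383
y 0.03 side 1 n 265 x p5 0.0356 p95 0.0416
y 0.07 side -1 n 557 x p5 -0.0594 p95 -0.0384
y 0.07 side 1 n 574 x p5 0.0359 p95 0.0582
y 0.17 side 1 n 142 x p5 0.0505 p95 0.0594
arm deg from up (+right): [(-120, 56), (-115, 102), (-40, 30), (-35, 261), (-30, 446), (-25, 54), (40, 101), (45, 359), (50, 205), (55, 44)]
```

View pics/w19.png

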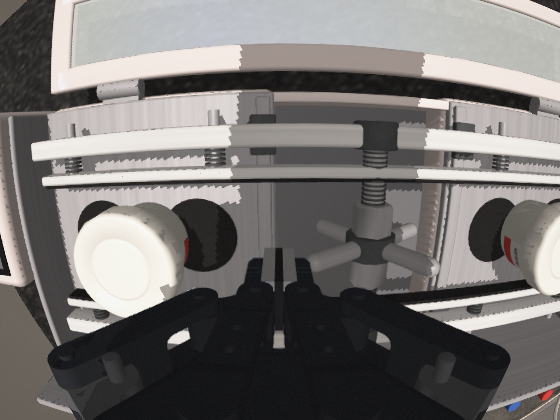

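One sweep turned the sleeve about 1.9 rad (faces -38.3 and +35.8). Repeat.

Call:
step_arm([
  [[0,0,0],[0,-41,0],1],
  [[0,0,0],[2,-46,0],1],
  [[0,0,0],[40,-46,0],1],
  [[0,0,0],[80,-46,0],1],
  [[0,0,0],[114,-46,0],1],
  [[0,0,0],[114,-46,0],1],
  [[0,0,0],[114,-10,0],1],
  [[0,0,0],[114,1,0],1],
  [[0,0,0],[114,1,0],1],
])

```text
time: 24.17
eef_pos: [0.6507, -0.082, 0.0495]
tcp_rot: [-0.587, -0.388, 0.392, 0.592]
contact_force: [0.1, -0.0, 0.0]
opening: -0.002
```

Call:
step_arm([
  [[0,0,0],[-18,0,0],1],
  [[0,0,0],[-36,0,0],1],
  [[0,0,0],[-54,0,0],1],
  [[0,0,0],[-72,0,0],1],
  [[0,0,0],[-90,0,0],1],
  [[0,0,0],[-108,0,0],1],
  [[0,0,0],[-114,0,0],1],
  [[0,0,0],[-114,0,0],1],
])

```text
time: 24.83
eef_pos: [0.6094, -0.1898, 0.0552]
tcp_rot: [0.591, 0.389, -0.389, -0.59]
contact_force: [0.1, -0.9, 0.8]
opening: -0.0
```

Run:
```python
from h import *
snap('wrist','w20');plan([mw(.0,-.047,.055)],'y+')
bars('w20');arms('w20')
```

```text
t 24.88 tcp [ 0.6097 -0.1887  0.055 ] mixer [-0.0006 -0.0481  0.055 ] F [ 1.   0.6 -0.6] q6 -1.63 op 0.000
turn [ 0.  -0.4  0. ]
  to [ 0.6106 -0.1879  0.055 ] shift [ 1.1  0.  -0.6]
y -0.17 side -1 n 825 x p5 -0.0591 p95 -0.0361
y -0.17 side 1 n 451 x p5 0.0363 p95 0.0574
y -0.07 side -1 n 1231 x p5 -0.0592 p95 -0.0361
y -0.03 side -1 n 1207 x p5 -0.0594 p95 -0.0362
y 0.03 side -1 n 898 x p5 -0.0593 p95 -0.0362
y 0.03 side 1 n 288 x p5 0.0336 p95 0.0401
y 0.07 side -1 n 665 x p5 -0.0593 p95 -0.0364
y 0.07 side 1 n 616 x p5 0.0339 p95 0.0577
y 0.17 side 1 n 160 x p5 0.0509 p95 0.0594
arm deg from up (+right): [(-120, 17), (-115, 122), (-110, 114), (-105, 6), (-35, 61), (-30, 281), (-25, 439), (-20, 26), (45, 99), (50, 363), (55, 129), (60, 28)]
```

Works: 2.1 mm per sweep, now at about 7.0 mm travel. Four more.

Call:
step_arm([
  [[0,0,0],[0,-41,0],1],
  [[0,0,0],[2,-46,0],1],
  [[0,0,0],[40,-46,0],1],
  [[0,0,0],[80,-46,0],1],
  [[0,0,0],[114,-46,0],1],
  [[0,0,0],[114,-46,0],1],
  [[0,0,0],[114,-10,0],1],
  [[0,0,0],[114,0,0],1],
  [[0,0,0],[114,0,0],1],
])

```text
time: 25.63
eef_pos: [0.6511, -0.0815, 0.0499]
tcp_rot: [-0.587, -0.388, 0.392, 0.592]
contact_force: [-0.1, -0.0, -0.9]
opening: 0.003
```

Call:
step_arm([
  [[0,0,0],[-18,0,0],1],
  [[0,0,0],[-36,0,0],1],
  [[0,0,0],[-54,0,0],1],
  [[0,0,0],[-72,0,0],1],
  [[0,0,0],[-90,0,0],1],
  [[0,0,0],[-108,0,0],1],
  [[0,0,0],[-114,0,0],1],
  [[0,0,0],[-114,0,0],1],
])

```text
time: 26.3
eef_pos: [0.6096, -0.1896, 0.0554]
tcp_rot: [0.591, 0.389, -0.389, -0.59]
contact_force: [-0.2, -0.0, -0.5]
opening: 0.001
```

Call:
step_arm([
  [[0,0,0],[0,-41,0],1],
  [[0,0,0],[2,-46,0],1],
  [[0,0,0],[40,-46,0],1],
  [[0,0,0],[80,-46,0],1],
  [[0,0,0],[114,-46,0],1],
  [[0,0,0],[114,-46,0],1],
  [[0,0,0],[114,-10,0],1],
  [[0,0,0],[114,0,0],1],
  [[0,0,0],[114,0,0],1],
])

```text
time: 27.05
eef_pos: [0.6511, -0.0816, 0.05]
tcp_rot: [-0.588, -0.388, 0.392, 0.592]
contact_force: [-0.5, 0.2, -0.1]
opening: 0.003
```

Call:
step_arm([
  [[0,0,0],[-18,0,0],1],
  [[0,0,0],[-36,0,0],1],
  [[0,0,0],[-54,0,0],1],
  [[0,0,0],[-72,0,0],1],
  [[0,0,0],[-90,0,0],1],
  [[0,0,0],[-108,0,0],1],
  [[0,0,0],[-114,0,0],1],
  [[0,0,0],[-114,0,0],1],
])

```text
time: 27.72
eef_pos: [0.6096, -0.1896, 0.0554]
tcp_rot: [0.591, 0.389, -0.389, -0.59]
contact_force: [0.4, -0.6, 0.3]
opening: 0.004
```

Run:
```python
from h import *
snap('wrist','w21');plan([mw(.0,-.047,.055)],'y+')
bars('w21');arms('w21')
```

```text
t 27.77 tcp [ 0.6098 -0.1886  0.0551] mixer [-0.0005 -0.0479  0.0551] F [-0.1 -0.4 -0.2] q6 -1.62 op 0.002
turn [ 0.  -0.4  0. ]
  to [ 0.6106 -0.1879  0.055 ] shift [ 1.   0.1 -0.5]
y -0.17 side -1 n 1005 x p5 -0.0589 p95 -0.0323
y -0.17 side 1 n 486 x p5 0.0344 p95 0.0572
y -0.07 side -1 n 1515 x p5 -0.0591 p95 -0.0325
y -0.03 side -1 n 1516 x p5 -0.0593 p95 -0.0324
y 0.03 side -1 n 1154 x p5 -0.0591 p95 -0.0325
y 0.03 side 1 n 379 x p5 0.0297 p95 0.0368
y 0.07 side -1 n 840 x p5 -0.0591 p95 -0.0325
y 0.07 side 1 n 711 x p5 0.0299 p95 0.0565
y 0.17 side 1 n 133 x p5 0.0483 p95 0.0580
arm deg from up (+right): [(-120, 21), (-115, 130), (-110, 92), (-35, 74), (-30, 300), (-25, 415), (-20, 24), (45, 118), (50, 354), (55, 126), (60, 24)]
```

View pics/w21.png

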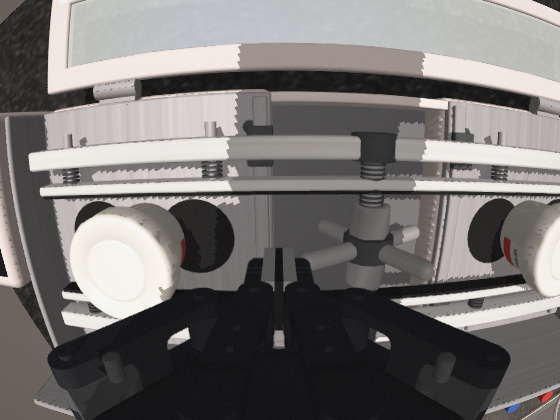

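Call:
step_arm([
  [[0,0,0],[0,-41,0],1],
  [[0,0,0],[2,-46,0],1],
  [[0,0,0],[40,-46,0],1],
  [[0,0,0],[80,-46,0],1],
  [[0,0,0],[114,-46,0],1],
  [[0,0,0],[114,-46,0],1],
  [[0,0,0],[114,-10,0],1],
  [[0,0,0],[114,0,0],1],
  [[0,0,0],[114,0,0],1],
])

```text
time: 28.52
eef_pos: [0.6511, -0.0815, 0.05]
tcp_rot: [-0.587, -0.388, 0.392, 0.592]
contact_force: [-0.9, -0.3, -0.1]
opening: 0.002
```

Call:
step_arm([
  [[0,0,0],[-18,0,0],1],
  [[0,0,0],[-36,0,0],1],
  [[0,0,0],[-54,0,0],1],
  [[0,0,0],[-72,0,0],1],
  [[0,0,0],[-90,0,0],1],
  [[0,0,0],[-108,0,0],1],
  [[0,0,0],[-114,0,0],1],
  [[0,0,0],[-114,0,0],1],
])

```text
time: 29.18
eef_pos: [0.6096, -0.1896, 0.0554]
tcp_rot: [0.591, 0.389, -0.389, -0.59]
contact_force: [0.7, 0.3, -0.5]
opening: 0.0
```

Call:
step_arm([
  [[0,0,0],[0,-41,0],1],
  [[0,0,0],[2,-46,0],1],
  [[0,0,0],[40,-46,0],1],
  [[0,0,0],[80,-46,0],1],
  [[0,0,0],[114,-46,0],1],
  [[0,0,0],[114,-46,0],1],
  [[0,0,0],[114,-10,0],1],
  [[0,0,0],[114,0,0],1],
  [[0,0,0],[114,0,0],1],
])

```text
time: 29.93
eef_pos: [0.6511, -0.0817, 0.0501]
tcp_rot: [-0.588, -0.388, 0.392, 0.592]
contact_force: [-0.2, 0.4, -0.8]
opening: -0.001
```

Call:
step_arm([
  [[0,0,0],[-18,0,0],1],
  [[0,0,0],[-36,0,0],1],
  [[0,0,0],[-54,0,0],1],
  [[0,0,0],[-72,0,0],1],
  [[0,0,0],[-90,0,0],1],
  [[0,0,0],[-108,0,0],1],
  [[0,0,0],[-114,0,0],1],
  [[0,0,0],[-114,0,0],1],
])

```text
time: 30.6
eef_pos: [0.6096, -0.1897, 0.0554]
tcp_rot: [0.591, 0.389, -0.389, -0.59]
contact_force: [-0.5, -0.4, 0.1]
opening: 0.0
```

```bash
cat >> h.py <<'E'
def prof(f,y0):
    im,M=wcloud(f);x,y,z=M[...,0],M[...,1],M[...,2]
    for s in(-1,1):
        k=(abs(y-y0)<.008)&(z>.068)&(z<.080)&(x*s>.015)&(x*s<.085)
        h,e=np.histogram(x[k]*s,np.arange(.015,.0851,.001)); print(y0,s,[(round(float(a)*1000),int(n)) for a,n in zip(e,h) if n>4])
E
python3 - <<'E'
from h import *
snap('wrist','w22');plan([mw(.0,-.047,.055)],'y+')
bars('w22');arms('w22');prof('w22',.06);prof('w21',.06);prof('w18',.06)
E
```

```text
t 30.65 tcp [ 0.6098 -0.1886  0.0551] mixer [-0.0005 -0.0479  0.0551] F [-0.   0.6 -0.6] q6 -1.63 op 0.001
turn [ 0.  -0.4  0. ]
  to [ 0.6106 -0.1879  0.055 ] shift [ 0.9  0.1 -0.5]
y -0.17 side -1 n 1077 x p5 -0.0566 p95 -0.0283
y -0.17 side 1 n 465 x p5 0.0330 p95 0.0546
y -0.07 side -1 n 1623 x p5 -0.0564 p95 -0.0284
y -0.07 side 1 n 45 x p5 0.0255 p95 0.0274
y -0.03 side -1 n 1597 x p5 -0.0566 p95 -0.0286
y -0.03 side 1 n 37 x p5 0.0253 p95 0.0276
y 0.03 side -1 n 1220 x p5 -0.0566 p95 -0.0287
y 0.03 side 1 n 422 x p5 0.0258 p95 0.0331
y 0.07 side -1 n 918 x p5 -0.0567 p95 -0.0288
y 0.07 side 1 n 771 x p5 0.0259 p95 0.0533
y 0.17 side 1 n 83 x p5 0.0476 p95 0.0548
arm deg from up (+right): [(-120, 19), (-115, 124), (-110, 103), (-105, 4), (-35, 75), (-30, 304), (-25, 413), (-20, 19), (45, 114), (50, 355), (55, 128), (60, 24)]
0.06 -1 [(27, 22), (28, 42), (29, 28), (30, 37), (31, 33), (32, 38), (33, 40), (34, 43), (35, 42), (45, 25), (46, 36), (47, 39), (48, 39), (49, 40), (50, 43), (51, 37), (52, 35), (53, 43), (54, 41), (55, 42), (56, 39), (57, 32)]
0.06 1 [(25, 52), (26, 47), (27, 39), (28, 40), (29, 29), (30, 27), (31, 31), (32, 20), (33, 16), (43, 56), (44, 76), (45, 31), (46, 27), (47, 26), (48, 24), (49, 27), (50, 22), (51, 20), (52, 17), (53, 12), (54, 11)]
0.06 -1 [(31, 19), (32, 37), (33, 32), (34, 39), (35, 34), (36, 39), (37, 38), (38, 44), (39, 44), (49, 17), (50, 42), (51, 41), (52, 38), (53, 37), (54, 43), (55, 40), (56, 43), (57, 39), (58, 37), (59, 42), (60, 36), (61, 22)]
0.06 1 [(29, 42), (30, 60), (31, 30), (32, 39), (33, 36), (34, 22), (35, 28), (36, 24), (47, 51), (48, 79), (49, 32), (50, 29), (51, 17), (52, 15), (53, 12), (54, 13), (55, 8)]
0.06 -1 [(40, 38), (41, 26), (42, 22), (43, 44), (44, 22), (45, 28), (46, 38), (47, 25), (48, 19), (58, 43), (59, 25), (60, 23), (61, 46), (62, 23), (63, 46), (64, 23), (65, 23), (66, 46), (67, 23), (68, 46), (69, 23)]
0.06 1 []
```

View pics/w22.png

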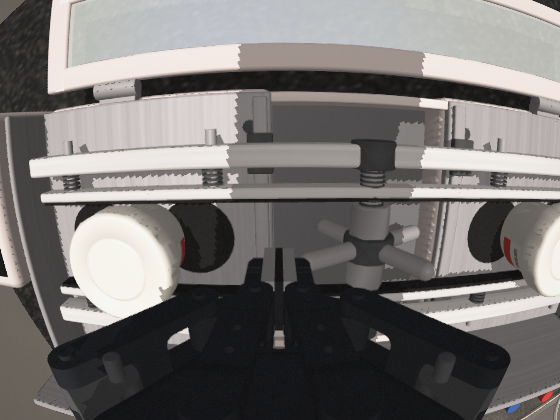

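Travel is now about 14.9 mm, with the faces 27 mm from the line. Two more, then check the spring gaps.

Call:
step_arm([
  [[0,0,0],[0,-41,0],1],
  [[0,0,0],[2,-46,0],1],
  [[0,0,0],[40,-46,0],1],
  [[0,0,0],[80,-46,0],1],
  [[0,0,0],[114,-46,0],1],
  [[0,0,0],[114,-46,0],1],
  [[0,0,0],[114,-10,0],1],
  [[0,0,0],[114,0,0],1],
  [[0,0,0],[114,0,0],1],
])

```text
time: 31.4
eef_pos: [0.6511, -0.0815, 0.05]
tcp_rot: [-0.587, -0.388, 0.392, 0.592]
contact_force: [-0.7, -0.3, -1.3]
opening: 0.001
```

Call:
step_arm([
  [[0,0,0],[-18,0,0],1],
  [[0,0,0],[-36,0,0],1],
  [[0,0,0],[-54,0,0],1],
  [[0,0,0],[-72,0,0],1],
  [[0,0,0],[-90,0,0],1],
  [[0,0,0],[-108,0,0],1],
  [[0,0,0],[-114,0,0],1],
  [[0,0,0],[-114,0,0],1],
])

```text
time: 32.07
eef_pos: [0.6096, -0.1896, 0.0553]
tcp_rot: [0.591, 0.389, -0.389, -0.59]
contact_force: [-0.7, 1.3, -0.5]
opening: -0.001
```

Call:
step_arm([
  [[0,0,0],[0,-41,0],1],
  [[0,0,0],[2,-46,0],1],
  [[0,0,0],[40,-46,0],1],
  [[0,0,0],[80,-46,0],1],
  [[0,0,0],[114,-46,0],1],
  [[0,0,0],[114,-46,0],1],
  [[0,0,0],[114,-10,0],1],
  [[0,0,0],[114,0,0],1],
  [[0,0,0],[114,0,0],1],
])

```text
time: 32.82
eef_pos: [0.6511, -0.0816, 0.0501]
tcp_rot: [-0.588, -0.388, 0.392, 0.592]
contact_force: [-0.3, -0.1, 0.3]
opening: -0.0
```

Call:
step_arm([
  [[0,0,0],[-18,0,0],1],
  [[0,0,0],[-36,0,0],1],
  [[0,0,0],[-54,0,0],1],
  [[0,0,0],[-72,0,0],1],
  [[0,0,0],[-90,0,0],1],
  [[0,0,0],[-108,0,0],1],
  [[0,0,0],[-114,0,0],1],
  [[0,0,0],[-114,0,0],1],
])

```text
time: 33.48
eef_pos: [0.6096, -0.1897, 0.0554]
tcp_rot: [0.591, 0.389, -0.389, -0.59]
contact_force: [0.1, -0.2, 0.3]
opening: -0.003
```

Run:
```python
from h import *
snap('wrist','w23');plan([mw(.0,-.047,.055)],'y+')
bars('w23');arms('w23');prof('w23',.06);prof('w23',-.05)
```

```text
t 33.53 tcp [ 0.6098 -0.1886  0.0551] mixer [-0.0005 -0.048   0.0551] F [ 0.1 -0.6 -0.9] q6 -1.62 op -0.003
turn [ 0.  -0.4  0. ]
  to [ 0.6106 -0.1879  0.055 ] shift [ 1.   0.1 -0.5]
y -0.17 side -1 n 1047 x p5 -0.0541 p95 -0.0279
y -0.17 side 1 n 425 x p5 0.0319 p95 0.0549
y -0.07 side -1 n 1597 x p5 -0.0525 p95 -0.0279
y -0.07 side 1 n 57 x p5 0.0249 p95 0.0276
y -0.03 side -1 n 1601 x p5 -0.0525 p95 -0.0277
y -0.03 side 1 n 51 x p5 0.0251 p95 0.0274
y 0.03 side -1 n 1225 x p5 -0.0528 p95 -0.0280
y 0.03 side 1 n 501 x p5 0.0251 p95 0.0406
y 0.07 side -1 n 933 x p5 -0.0528 p95 -0.0278
y 0.07 side 1 n 789 x p5 0.0253 p95 0.0494
y 0.17 side 1 n 53 x p5 0.0468 p95 0.0583
arm deg from up (+right): [(-120, 22), (-115, 122), (-110, 103), (-35, 70), (-30, 308), (-25, 412), (-20, 19), (45, 132), (50, 347), (55, 127), (60, 20)]
0.06 -1 [(26, 5), (27, 40), (28, 39), (29, 23), (30, 42), (31, 33), (32, 38), (33, 38), (34, 66), (41, 22), (42, 36), (43, 38), (44, 35), (45, 43), (46, 37), (47, 36), (48, 42), (49, 39), (50, 41), (51, 40), (52, 38), (53, 38)]
0.06 1 [(24, 14), (25, 78), (26, 31), (27, 33), (28, 36), (29, 33), (30, 26), (31, 25), (32, 23), (39, 51), (40, 84), (41, 31), (42, 25), (43, 26), (44, 29), (45, 22), (46, 29), (47, 23), (48, 33), (49, 22), (50, 15), (51, 7)]
-0.05 -1 [(26, 31), (27, 55), (28, 48), (29, 58), (30, 66), (31, 60), (32, 61), (33, 69), (34, 91), (41, 47), (42, 57), (43, 63), (44, 63), (45, 69), (46, 63), (47, 62), (48, 75), (49, 57), (50, 73), (51, 63), (52, 81), (53, 46)]
-0.05 1 [(49, 5), (50, 8), (51, 7)]
```

View pics/w23.png

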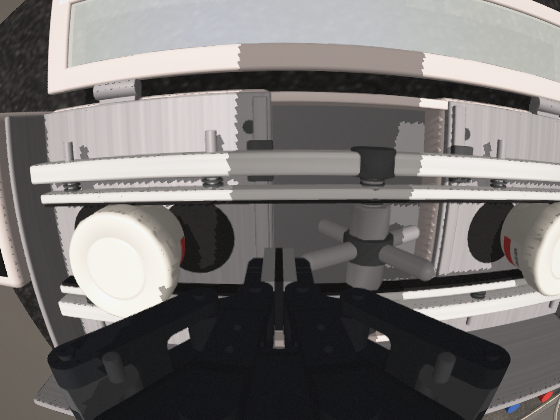

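The gap between bar and carriage closed from about 9.5 to 6.5 mm on both sides, so deflection is about 3.1 mm. One more quarter turn gives about 5 mm, in the middle of the firm range.

Call:
step_arm([
  [[0,0,0],[0,-41,0],1],
  [[0,0,0],[2,-46,0],1],
  [[0,0,0],[40,-46,0],1],
  [[0,0,0],[80,-46,0],1],
  [[0,0,0],[114,-46,0],1],
  [[0,0,0],[114,-46,0],1],
  [[0,0,0],[114,-10,0],1],
  [[0,0,0],[114,0,0],1],
  [[0,0,0],[114,0,0],1],
])

```text
time: 34.28
eef_pos: [0.6511, -0.0815, 0.0499]
tcp_rot: [-0.587, -0.388, 0.392, 0.592]
contact_force: [-0.3, -0.9, -0.0]
opening: -0.004
```

Call:
step_arm([
  [[0,0,0],[-18,0,0],1],
  [[0,0,0],[-36,0,0],1],
  [[0,0,0],[-54,0,0],1],
  [[0,0,0],[-72,0,0],1],
  [[0,0,0],[-90,0,0],1],
  [[0,0,0],[-108,0,0],1],
  [[0,0,0],[-114,0,0],1],
  [[0,0,0],[-114,0,0],1],
])

```text
time: 34.95
eef_pos: [0.6096, -0.1896, 0.0554]
tcp_rot: [0.591, 0.389, -0.389, -0.59]
contact_force: [-0.7, 0.2, -0.7]
opening: -0.003
```

Run:
```python
from h import *
snap('wrist','w24')
bars('w24');arms('w24');prof('w24',.06)
plan([mw(-.0005,-.047,.15),mw(-.195,0,.15)],'x+')
```

```text
y -0.17 side -1 n 1029 x p5 -0.0537 p95 -0.0279
y -0.17 side 1 n 386 x p5 0.0319 p95 0.0564
y -0.07 side -1 n 1592 x p5 -0.0506 p95 -0.0279
y -0.07 side 1 n 55 x p5 0.0249 p95 0.0273
y -0.03 side -1 n 1611 x p5 -0.0508 p95 -0.0277
y -0.03 side 1 n 53 x p5 0.0249 p95 0.0275
y 0.03 side -1 n 1228 x p5 -0.0508 p95 -0.0279
y 0.03 side 1 n 560 x p5 0.0251 p95 0.0397
y 0.07 side -1 n 927 x p5 -0.0508 p95 -0.0279
y 0.07 side 1 n 781 x p5 0.0252 p95 0.0476
y 0.17 side 1 n 33 x p5 0.0469 p95 0.0587
arm deg from up (+right): [(-120, 21), (-115, 124), (-110, 106), (-105, 4), (-35, 73), (-30, 300), (-25, 413), (-20, 21), (45, 121), (50, 357), (55, 125), (60, 18)]
0.06 -1 [(27, 40), (28, 40), (29, 25), (30, 34), (31, 35), (32, 41), (33, 47), (34, 57), (39, 21), (40, 37), (41, 36), (42, 39), (43, 40), (44, 40), (45, 39), (46, 38), (47, 39), (48, 35), (49, 44), (50, 45), (51, 28)]
0.06 1 [(24, 23), (25, 69), (26, 30), (27, 38), (28, 38), (29, 29), (30, 28), (31, 20), (32, 22), (37, 56), (38, 69), (39, 40), (40, 24), (41, 28), (42, 29), (43, 25), (44, 23), (45, 23), (46, 29), (47, 19), (48, 20), (49, 14)]
t 35.00 tcp [ 0.6098 -0.1886  0.0551] mixer [-0.0005 -0.0479  0.0551] F [-0.9 -0.8  0.7] q6 -1.63 op 0.001
turn [ 0.  89.6  0. ]
  to [ 0.6101 -0.1877  0.15  ] shift [  0.9 -94.9  -0.1]
  to [ 0.449  -0.0691  0.15  ] shift [ 46.5 -95.1 194.7]
```

Deflection is about 5 mm on both bars. Lift out and go above the guard bar, with the jaw across the bar and part open.

Call:
step_arm([
  [[0,0,0],[0,-41,0],1],
  [[0,0,0],[0,-80,0],1],
  [[0,0,0],[0,-95,0],1],
  [[0,89.6,0],[46,-95,195],0.74],
  [[0,89.6,0],[46,-95,195],0.74],
  [[0,89.6,0],[46,-95,195],0.74],
  [[0,89.6,0],[46,-95,195],0.74],
  [[0,89.6,0],[46,-95,195],0.74],
  [[0,89.6,0],[46,-95,195],0.74],
  [[0,89.6,0],[46,-95,195],0.74],
])

```text
time: 35.83
eef_pos: [0.4467, -0.0668, 0.1492]
tcp_rot: [-0.7, -0.102, 0.102, 0.7]
contact_force: [-0.4, -0.8, 0.3]
opening: 0.257
```

Call:
step_arm([
  [[0,41,0],[0,0,0],0.74],
  [[0,41,0],[0,0,0],0.74],
  [[0,41,0],[0,0,0],0.74],
  [[0,41,0],[0,0,0],0.74],
  [[0,41,0],[0,0,0],0.74],
  [[0,41,0],[0,0,0],0.74],
  [[0,41,0],[0,0,0],0.74],
])

```text
time: 36.42
eef_pos: [0.4485, -0.0682, 0.1496]
tcp_rot: [-0.691, 0.148, -0.149, 0.691]
contact_force: [-0.1, -0.3, -0.1]
opening: 0.261
```

Run:
```python
from h import *
snap('wrist','w25')
plan([mw(-.195,0,.15)],'x+')
```

```text
t 36.47 tcp [ 0.4485 -0.0683  0.1495] mixer [-0.1958  0.0005  0.1495] F [-0.5 -0.4 -0.2] q6 0.04 op 0.263
turn [-0.  -1.3  0. ]
  to [ 0.449  -0.0691  0.15  ] shift [ 0.8 -0.5 -0.5]
```

View pics/w25.png

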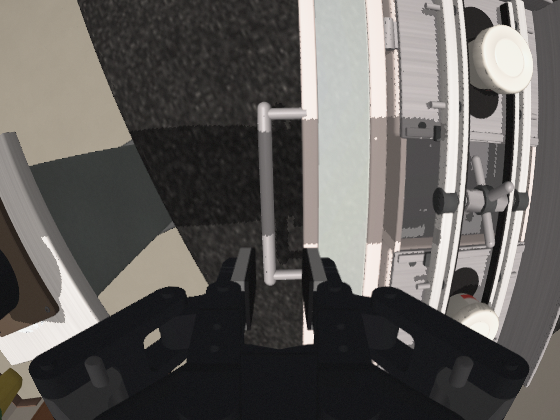

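Run:
```python
from h import *
im,M=wcloud('w25');x,y,z=M[...,0],M[...,1],M[...,2]
for y0 in (-.06,-.04,-.02,0,.02,.04,.06):
    k=(abs(y-y0)<.008)&(x<-.19)&(x>-.24)&(z>.03)&(z<.07)
    if k.sum(): print(y0,k.sum(),x[k].min().round(4),x[k].max().round(4),z[k].max().round(4))
k=(abs(y)<.05)&(x<-.11)&(x>-.185)&(z>.03)&(z<.07);print('panel',x[k].min(),np.percentile(z[k],[5,50,95]))
plan([mw(-.206,0,.15)],'x+')
```

```text
-0.06 201 -0.2126 -0.2007 0.0526
-0.04 207 -0.2127 -0.201 0.0528
-0.02 223 -0.2126 -0.2007 0.0523
0 238 -0.2127 -0.2008 0.0524
0.02 245 -0.2128 -0.2011 0.0522
0.04 255 -0.2129 -0.2008 0.0533
0.06 262 -0.2131 -0.2009 0.0526
panel -0.17460589968055557 [0.04583515 0.04717617 0.04942827]
t 36.47 tcp [ 0.4485 -0.0683  0.1495] mixer [-0.1958  0.0005  0.1495] F [-0.5 -0.4 -0.2] q6 0.04 op 0.263
turn [-0.  -1.3  0. ]
  to [ 0.4389 -0.0649  0.15  ] shift [-10.2  -0.5  -0.7]
```

Call:
step_arm([
  [[0,-1.3,0],[-11,0,0],0.74],
  [[0,-1.3,0],[-11,0,0],0.74],
  [[0,-1.3,0],[-11,30,0],0.74],
  [[0,-1.3,0],[-11,60,0],0.74],
  [[0,-1.3,0],[-11,75,0],0.74],
  [[0,-1.3,0],[-11,75,0],0.74],
])

```text
time: 36.97
eef_pos: [0.4354, -0.0631, 0.0705]
tcp_rot: [-0.693, 0.143, -0.137, 0.694]
contact_force: [-0.3, 0.5, -1.0]
opening: 0.263
```

Run:
```python
from h import *
snap('wrist','w26')
plan([mw(-.207,0,-.007)],'x+')
```

```text
t 37.02 tcp [ 0.437  -0.0638  0.0727] mixer [-0.2082  0.0003  0.0727] F [0.5 0.3 0.7] q6 0.02 op 0.264
turn [ 0.  -0.1 -0.3]
  to [ 0.4379 -0.0645 -0.007 ] shift [ 1.5 79.6 -0.3]
```

View pics/w26.png

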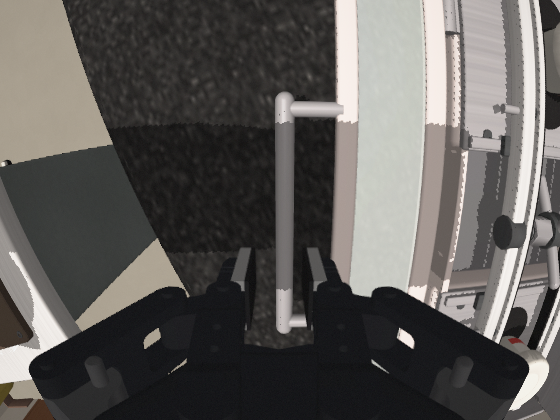

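The bar at column 285 lies between the pads (246–314). Descend and grip.

Call:
step_arm([
  [[0,0,0],[1,25,0],0.74],
  [[0,0,0],[1,50,0],0.74],
  [[0,0,0],[1,70,0],0.74],
  [[0,0,0],[1,80,0],0.74],
  [[0,0,0],[1,80,0],0.74],
])

```text
time: 37.43
eef_pos: [0.4387, -0.0646, -0.0065]
tcp_rot: [-0.693, 0.141, -0.139, 0.693]
contact_force: [-0.5, 0.2, -0.3]
opening: 0.259
```

Run:
```python
from h import *
snap('wrist','w27')
plan([mw(-.207,0,-.007)],'x+')
```

```text
t 37.48 tcp [ 0.4397 -0.065  -0.0052] mixer [-2.052e-01  2.000e-04 -5.200e-03] F [-0.  -0.3  0.7] q6 0.02 op 0.258
turn [-0.  -0.1 -0. ]
  to [ 0.4379 -0.0645 -0.007 ] shift [-1.8  1.8 -0.2]
```

View pics/w27.png

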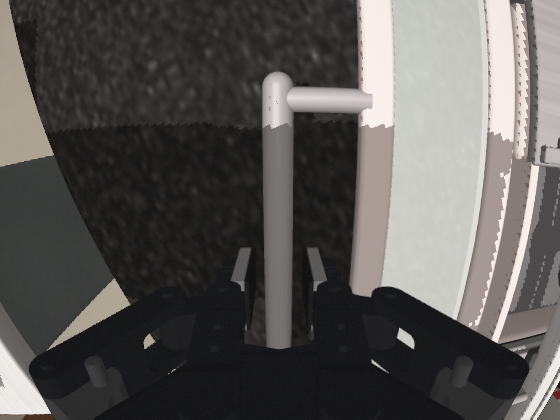

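Bar between the pads. Close on it.

Call:
step_arm([
  [[0,0,0],[-1,1,0],1],
  [[0,0,0],[-1,1,0],1],
  [[0,0,0],[-1,1,0],1],
  [[0,0,0],[-1,1,0],1],
  [[0,0,0],[-1,1,0],1],
], newtons=80)

```text
time: 37.9
eef_pos: [0.4386, -0.0645, -0.0048]
tcp_rot: [0.693, -0.14, 0.14, -0.693]
contact_force: [-4.2, 0.4, 5.0]
opening: 0.106
```

Run:
```python
from h import *
plan([],'x+')
a0=1.55
for k in range(1,19):
    a=max(a0-k*1.56/18,-.01);print(k,round((np.sin(a0)-np.sin(a))*112,1),round(-(np.cos(a)-np.cos(a0))*112,1))
```

```text
t 37.90 tcp [ 0.4386 -0.0645 -0.0048] mixer [-0.2063  0.0003 -0.0048] F [-4.2  0.4  5. ] q6 0.02 op 0.106
turn [ 0.  -0.1 -0. ]
1 0.6 -9.7
2 2.1 -19.3
3 4.4 -28.7
4 7.5 -37.9
5 11.3 -46.8
6 16.0 -55.3
7 21.3 -63.4
8 27.3 -71.0
9 34.0 -78.1
10 41.3 -84.5
11 49.0 -90.3
12 57.3 -95.4
13 66.0 -99.8
14 75.0 -103.4
15 84.3 -106.2
16 93.8 -108.2
17 103.4 -109.3
18 113.1 -109.7
```

Call:
step_arm([
  [[0,0,0],[0.6,-9.7,0],1],
  [[0,0,0],[2,-19,0],1],
  [[0,0,0],[4.5,-29,0],1],
  [[0,0,0],[7.5,-38,0],1],
  [[0,0,0],[11,-47,0],1],
  [[0,0,0],[16,-55,0],1],
])

```text
time: 38.4
eef_pos: [0.4493, -0.0689, 0.048]
tcp_rot: [-0.692, 0.144, -0.136, 0.694]
contact_force: [-11.7, 5.6, -0.4]
opening: 0.107
```

Run:
```python
from h import *
snap('wrist','w28')
plan([],'x+')
```

```text
t 38.45 tcp [ 0.45   -0.0693  0.0497] mixer [-0.194   0.0003  0.0497] F [-12.1   5.5   5.1] q6 0.02 op 0.107
turn [ 0.  -0.1 -0.7]
```

View pics/w28.png

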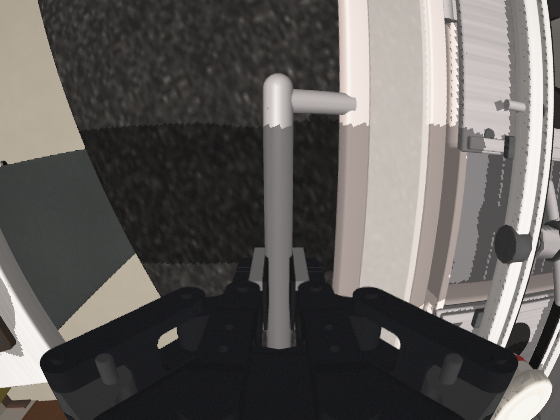

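The guard rises with the grip. Continue the arc.

Call:
step_arm([
  [[0,0,0],[4.5,-8.5,0],1],
  [[0,0,0],[10.5,-16,0],1],
  [[0,0,0],[17,-23,0],1],
  [[0,0,0],[24.5,-29.5,0],1],
  [[0,0,0],[32,-35,0],1],
  [[0,0,0],[40.5,-40.5,0],1],
])

```text
time: 38.95
eef_pos: [0.4807, -0.0821, 0.0907]
tcp_rot: [-0.691, 0.151, -0.128, 0.695]
contact_force: [-35.1, 12.5, 38.3]
opening: 0.104
```

Run:
```python
from h import *
plan([],'x+')
```

```text
t 38.95 tcp [ 0.4807 -0.0821  0.0907] mixer [-0.1608  0.0003  0.0907] F [-35.1  12.5  38.3] q6 0.02 op 0.104
turn [ 0.1 -0.  -1.9]
```

Call:
step_arm([
  [[0,0,0],[-6,-3,0],1],
  [[0,0,0],[-9,-4,0],1],
])

```text
time: 39.12
eef_pos: [0.4844, -0.0836, 0.0934]
tcp_rot: [0.693, -0.138, 0.143, -0.693]
contact_force: [12.8, -3.4, -22.6]
opening: 0.102
```

Run:
```python
from h import *
snap('wrist','w29')
plan([],'x+')
im,M=wcloud('w29');x,y,z=M[...,0],M[...,1],M[...,2]
for y0 in (.03,.04,.05,.06):
    k=(abs(y-y0)<.006)&(x<-.05)&(x>-.2)&(z>.12)&(z<.19)
    if k.sum(): i=z[k].argmax();print(y0,k.sum(),x[k].min().round(4),x[k].max().round(4),'top',x[k][i].round(4),z[k].max().round(4))
```

```text
t 39.17 tcp [ 0.4839 -0.0834  0.0929] mixer [-0.1572  0.0003  0.0929] F [  6.2  -0.6 -12.4] q6 0.02 op 0.103
turn [-0.  -0.1  0.4]
0.03 790 -0.163 -0.1509 top -0.1558 0.1452
0.04 834 -0.1628 -0.151 top -0.1582 0.1455
0.05 863 -0.1631 -0.1511 top -0.1554 0.1454
0.06 897 -0.1631 -0.1511 top -0.1566 0.1457
```

View pics/w29.png

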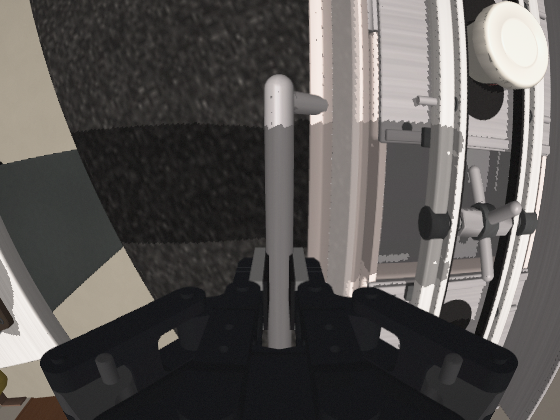

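Call:
step_arm([
  [[0,0,0],[4,-4,0],1],
  [[0,0,0],[10,-8,0],1],
  [[0,0,0],[17,-11,0],1],
  [[0,0,0],[25,-14,0],1],
  [[0,0,0],[25,-14,0],1],
], newtons=25)

```text
time: 39.58
eef_pos: [0.5065, -0.0929, 0.1071]
tcp_rot: [-0.693, 0.14, -0.141, 0.693]
contact_force: [2.7, 2.4, -13.0]
opening: 0.102
```

Run:
```python
from h import *
plan([],'x+')
```

```text
t 39.58 tcp [ 0.5065 -0.0929  0.1071] mixer [-0.1328  0.0003  0.1071] F [  2.7   2.4 -13. ] q6 0.02 op 0.102
turn [-0.1 -0.2  0.1]
```

Call:
step_arm([
  [[0,0,0],[8,-0.5,0],1],
  [[0,0,0],[16,-1.5,0],1],
  [[0,0,0],[24,-2,0],1],
  [[0,0,0],[31,-2,0],1],
  [[0,0,0],[37,-2,0],1],
  [[0,0,0],[40,-2,0],1],
  [[0,0,0],[40,-2,0],1],
])

```text
time: 40.17
eef_pos: [0.5418, -0.1079, 0.1156]
tcp_rot: [-0.693, 0.142, -0.139, 0.693]
contact_force: [-15.1, 7.1, 17.2]
opening: 0.102
```

Run:
```python
from h import *
snap('wrist','w30')
plan([],'x+')
im,M=wcloud('w30');x,y,z=M[...,0],M[...,1],M[...,2]
for y0 in (.03,.04,.05,.06):
    k=(abs(y-y0)<.006)&(x<-.05)&(x>-.2)&(z>.14)&(z<.19)
    if k.sum(): i=z[k].argmax();print(y0,k.sum(),x[k].min().round(4),x[k].max().round(4),'top',x[k][i].round(4),z[k].max().round(4))
```

```text
t 40.22 tcp [ 0.5418 -0.1079  0.1156] mixer [-0.0944  0.0002  0.1156] F [-16.4   6.5  16.1] q6 0.02 op 0.104
turn [ 0.  -0.1 -0.2]
0.03 730 -0.1002 -0.0889 top -0.0957 0.1643
0.04 790 -0.1005 -0.0885 top -0.094 0.1643
0.05 837 -0.1004 -0.0885 top -0.0932 0.1644
0.06 843 -0.1007 -0.0886 top -0.092 0.1647
```

View pics/w30.png

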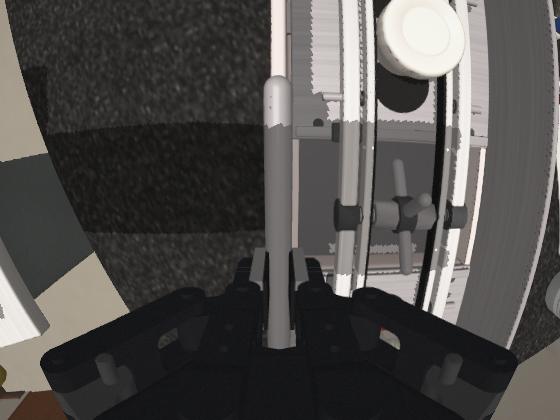

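The guard is back upright (bar x -0.0945, against its stop). Release and lift.

Call:
step_arm([
  [[0,0,0],[-2,0,0],0.5],
  [[0,0,0],[-2,0,0],0.5],
  [[0,0,0],[-2,0,0],0.5],
  [[0,0,0],[-2,0,0],0.5],
  [[0,0,0],[-2,-30,0],0.5],
  [[0,0,0],[-2,-70,0],0.5],
  [[0,0,0],[-2,-90,0],0.5],
  [[0,0,0],[-2,-90,0],1],
  [[0,0,0],[-2,-90,0],1],
])

```text
time: 40.97
eef_pos: [0.5417, -0.1084, 0.2012]
tcp_rot: [0.693, -0.139, 0.142, -0.693]
contact_force: [-0.4, -0.4, -1.3]
opening: 0.228
```

Run:
```python
from h import *
snap('wrist','w31')
im,d,c=load('top0')
# start button from several views
im2,d2,c2=load('t13');P=cloud(c2,d2)
im,M=wcloud('w31');x,y,z=M[...,0],M[...,1],M[...,2]
for y0 in (-.06,.0,.06):
    k=(abs(y-y0)<.006)&(x<-.05)&(x>-.2)&(z>.14)&(z<.19)
    if k.sum(): i=z[k].argmax();print(y0,k.sum(),x[k].min().round(4),x[k].max().round(4),z[k].max().round(4))
im,M=wcloud('w17');print(M[135,122],[M[v,u].round(4).tolist() for u,v in((110,135),(122,120),(135,140),(122,150))])
k=(M[...,1]<-.205)&(M[...,1]>-.265)&(M[...,2]>.1)&(M[...,2]<.125);Q=M[k];print(k.sum(),Q.mean(0),cv2.minEnclosingCircle(Q[:,:2].astype(np.float32)[:,None]),np.percentile(Q[:,2],[5,50,95]))
im,M=wcloud('w16');k=(M[...,1]<-.205)&(M[...,1]>-.265)&(M[...,2]>.1035)&(M[...,2]<.125);Q=M[k];print(k.sum(),Q.mean(0),cv2.minEnclosingCircle(Q[:,:2].astype(np.float32)[:,None]))
plan([mw(-.09,-.18,.2)],'x+')
```

```text
-0.06 216 -0.1003 -0.0885 0.1638
0.0 278 -0.1004 -0.0889 0.1648
0.06 323 -0.1006 -0.0891 0.1643
[-0.06157439 -0.23621431  0.12027488] [[-0.0623, -0.2466, 0.1188], [-0.0717, -0.2361, 0.1194], [-0.0575, -0.227, 0.1191], [-0.0514, -0.2371, 0.1199]]
3548 [-0.04630192 -0.23347754  0.10999636] ((-0.03262617439031601, -0.23406898975372314), 0.050685010850429535) [0.10013304 0.11061737 0.1203381 ]
3124 [-0.05924    -0.23170173  0.11398121] ((0.004286792129278183, -0.22663207352161407), 0.0863354429602623)
t 41.02 tcp [ 0.5405 -0.1078  0.1991] mixer [-0.0957 -0.0003  0.1991] F [ 0.2  0.1 -0.8] q6 0.02 op 0.140
turn [ 0.  -0.1  0.1]
  to [ 0.4761 -0.2757  0.2   ] shift [   6.1   -0.9 -179.7]
```

View pics/w31.png

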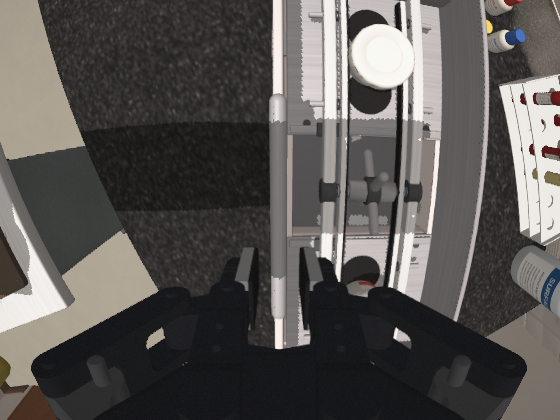

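Run:
```python
from h import *
for f in('w16','w17'):
    im,M=wcloud(f);k=(M[...,1]<-.215)&(M[...,1]>-.265)&(M[...,2]>.1165)&(M[...,2]<.125);Q=M[k];print(k.sum(),Q.mean(0),cv2.minEnclosingCircle(Q[:,:2].astype(np.float32)[:,None]),np.median(Q[:,2]))
plan([mw(-.062,-.2365,.2)],None)
```

```text
1175 [-0.06049005 -0.23523853  0.11952216] ((-0.06002398207783699, -0.2365296483039856), 0.013250736519694328) 0.11962564264710139
953 [-0.06041578 -0.23550257  0.11955002] ((-0.060416001826524734, -0.2363198846578598), 0.01313895545899868) 0.11966003186890983
t 41.02 tcp [ 0.5405 -0.1078  0.1991] mixer [-0.0957 -0.0003  0.1991] F [ 0.2  0.1 -0.8] q6 0.02 op 0.140
turn [0. 0. 0.]
  to [ 0.4801 -0.3387  0.2   ] shift [  34.3   -0.8 -236.1]
```

Call:
step_arm([
  [[0,0,0],[6,0,-40],1],
  [[0,0,0],[12,0,-80],1],
  [[0,0,0],[18,0,-120],1],
  [[0,0,0],[24,0,-160],1],
  [[0,0,0],[30,0,-200],1],
  [[0,0,0],[36,0,-236],1],
  [[0,0,0],[36,0,-236],1],
  [[0,0,0],[36,0,-236],1],
  [[0,0,0],[36,60,-236],1],
  [[0,0,0],[36,80,-236],1],
])

```text
time: 41.85
eef_pos: [0.4828, -0.3391, 0.1194]
tcp_rot: [0.694, -0.139, 0.142, -0.692]
contact_force: [0.7, 0.4, -1.3]
opening: -0.001
```

Run:
```python
from h import *
snap('wrist','w32')
plan([mw(-.060,-.2364,.085),mw(-.060,-.2364,.076)],'x+')
im,M=wcloud('w32');k=(M[...,1]<-.215)&(M[...,1]>-.265)&(M[...,2]>.1165)&(M[...,2]<.125);Q=M[k];print(k.sum(),Q.mean(0))
```

```text
t 41.90 tcp [ 0.4774 -0.3336  0.1079] mixer [-0.0665 -0.2329  0.1079] F [-2.3  2.6 -5.1] q6 -0.39 op -0.001
turn [-0.3 -0.1 -0.8]
  to [ 0.482  -0.3393  0.085 ] shift [ 6.8 22.8 -3.6]
  to [ 0.482  -0.3393  0.076 ] shift [ 6.9 31.8 -3.7]
1064 [-0.06058141 -0.23354503  0.11954343]
```

View pics/w32.png

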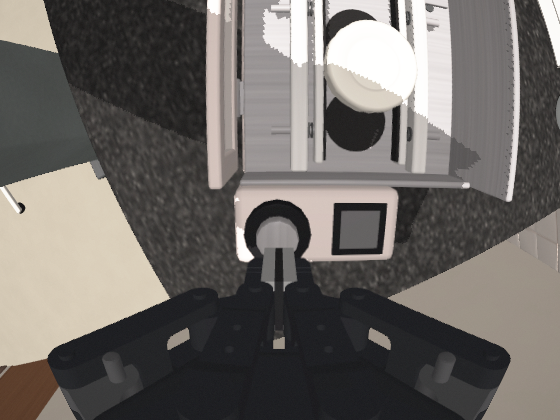

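Call:
step_arm([
  [[0,0,0],[0,0,0],1],
  [[0,0,0],[0,0,0],1],
])

```text
time: 42.07
eef_pos: [0.4815, -0.3376, 0.1185]
tcp_rot: [-0.693, 0.141, -0.139, 0.694]
contact_force: [-0.4, -0.5, 1.3]
opening: 0.002
```

Run:
```python
from h import *
plan([mw(-.060,-.2364,.085),mw(-.060,-.2364,.076)],'x+')
```

```text
t 42.07 tcp [ 0.4815 -0.3376  0.1185] mixer [-0.0611 -0.235   0.1185] F [-0.4 -0.5  1.3] q6 -0.39 op 0.002
turn [-0.1 -0.1 -0.1]
  to [ 0.482  -0.3393  0.085 ] shift [ 1.2 33.5 -1.5]
  to [ 0.482  -0.3393  0.076 ] shift [ 1.2 42.5 -1.5]
```

Call:
step_arm([
  [[0,0,0],[1,15,-1.5],1],
  [[0,0,0],[1,28,-1.5],1],
  [[0,0,0],[1,36,-1.5],1],
  [[0,0,0],[1,39,-1.5],1],
  [[0,0,0],[1,41,-1.5],1],
  [[0,0,0],[1,41,-1.5],1],
  [[0,0,0],[1,41,-1.5],1],
])

```text
time: 42.65
eef_pos: [0.4823, -0.3406, 0.0793]
tcp_rot: [-0.693, 0.14, -0.141, 0.693]
contact_force: [-0.2, 2.4, 3.6]
opening: -0.002
```

Call:
step_arm([
  [[0,0,0],[0,2,0],1],
  [[0,0,0],[0,3,0],1],
  [[0,0,0],[0,3,0],1],
])

```text
time: 42.9
eef_pos: [0.4824, -0.3407, 0.0789]
tcp_rot: [-0.693, 0.14, -0.14, 0.693]
contact_force: [-5.3, 6.5, 16.5]
opening: -0.002
```

Call:
step_arm([
  [[0,0,0],[0,2,0],1],
  [[0,0,0],[0,2,0],1],
  [[0,0,0],[0,2,0],1],
])

```text
time: 43.15
eef_pos: [0.4824, -0.3408, 0.0787]
tcp_rot: [-0.693, 0.14, -0.14, 0.693]
contact_force: [-7.3, 8.6, 23.6]
opening: 0.002
```

Run:
```python
from h import *
snap('wrist','w33');plan([],'x+')
im,M=wcloud('w33')
a=cv2.resize(im[170:290,210:350],None,fx=5,fy=5,interpolation=cv2.INTER_NEAREST);cv2.imwrite('pics/w33c.png',a[:,:,::-1])
for f in('w16','w32','w33'):
    im,M=wcloud(f);r=np.hypot(M[...,0]+.060,M[...,1]+.2364)
    for lo,hi in((0,.004),(.004,.008),(.008,.011),(.0145,.018),(.018,.021),(.024,.027)):
        k=(r>=lo)&(r<hi)&(M[...,2]<.13)
        if k.sum()>5: print(f,lo,hi,k.sum(),np.percentile(M[k][:,2],[5,50,95]).round(4))
```

```text
t 43.20 tcp [ 0.4825 -0.3408  0.0787] mixer [-0.059  -0.2375  0.0787] F [-8.4  8.6 23.5] q6 -0.39 op 0.000
turn [-0.  -0.1 -0. ]
w16 0 0.004 119 [0.1188 0.1198 0.1209]
w16 0.004 0.008 342 [0.1189 0.1199 0.1209]
w16 0.008 0.011 410 [0.1187 0.1198 0.1209]
w16 0.0145 0.018 607 [0.1098 0.1109 0.112 ]
w16 0.018 0.021 1160 [0.0986 0.1096 0.1116]
w16 0.024 0.027 838 [0.09   0.098  0.0995]
w32 0 0.004 143 [0.1188 0.12   0.121 ]
w32 0.004 0.008 326 [0.1189 0.1199 0.1208]
w32 0.008 0.011 343 [0.1187 0.1197 0.1208]
w32 0.0145 0.018 696 [0.1098 0.1109 0.1119]
w32 0.018 0.021 933 [0.0984 0.1099 0.1115]
w32 0.024 0.027 914 [0.0926 0.0983 0.0997]
w33 0.008 0.011 557 [0.1135 0.1206 0.1291]
w33 0.0145 0.018 830 [0.1098 0.1109 0.112 ]
w33 0.018 0.021 1352 [0.0984 0.1096 0.1114]
w33 0.024 0.027 1318 [0.091  0.0982 0.0996]
```

View pics/w33c.png

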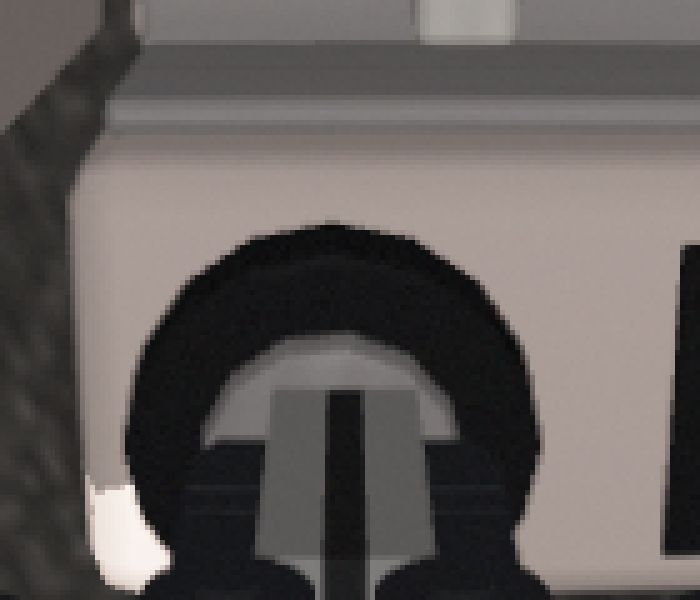

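Run:
```python
from h import *
im,M=wcloud('w33')
print([M[v,u].round(4).tolist() for u,v in((270,243),(278,242),(286,243),(264,248))])
```

```text
[[-0.0631, -0.2263, 0.1143], [-0.0593, -0.2257, 0.1147], [-0.0555, -0.2269, 0.1128], [-0.0657, -0.2273, 0.1183]]
```

Call:
step_arm([
  [[0,0,0],[0,-15,0],1],
  [[0,0,0],[0,-50,0],1],
  [[0,0,0],[0,-90,0],1],
  [[0,0,0],[0,-130,0],1],
  [[0,0,0],[-60,-140,0],1],
  [[0,0,0],[-100,-140,0],1],
  [[0,0,0],[-100,-140,0],1],
  [[0,0,0],[-100,-140,0],1],
])

```text
time: 43.87
eef_pos: [0.3873, -0.3006, 0.2132]
tcp_rot: [0.693, -0.141, 0.141, -0.693]
contact_force: [0.0, 0.1, -0.6]
opening: 0.003
```

Run:
```python
from h import *
plan([]);im,d,c=snap('scene','s34');snap('top','t34');snap('wrist','w34')
im2,d2,c2=load('t34')
cv2.imwrite('pics/t34c.png',cv2.resize(im2[110:270,170:450],None,fx=2.8,fy=2.8,interpolation=cv2.INTER_CUBIC)[:,:,::-1])
im,M=wcloud('w34');x,y,z=M[...,0],M[...,1],M[...,2]
k=(y<-.215)&(y>-.265)&(z>.1125)&(z<.125);print('button z',np.median(z[k]) if k.sum() else None)
k=(y>-.17)&(y<-.09)&(abs(x)<.035)&(z>.09)&(z<.11);print('cupR',k.sum(),cv2.minEnclosingCircle(M[k][:,:2].astype(np.float32)[:,None]),np.median(z[k]))
k=(abs(y)<.07)&(x<-.05)&(x>-.2)&(z>.14)&(z<.19);print('bar',k.sum(),x[k].min(),x[k].max(),z[k].max()) if k.sum() else 0
```

```text
t 43.87 tcp [ 0.3873 -0.3006  0.2132] mixer [-0.1622 -0.2373  0.2132] F [ 0.   0.1 -0.6] q6 -0.47 op 0.003
turn [0. 0. 0.]
button z 0.11945592751942093
cupR 2661 ((-0.001003427430987358, -0.1308259665966034), 0.030683893710374832) 0.1003797822134813
```

View pics/t34c.png

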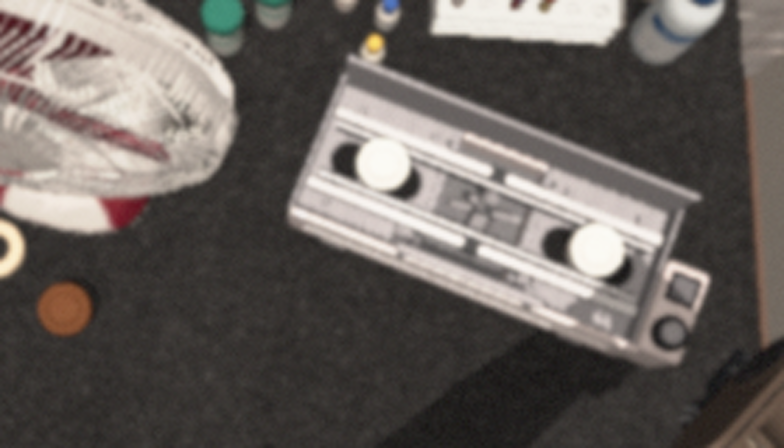

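View pics/s34.png

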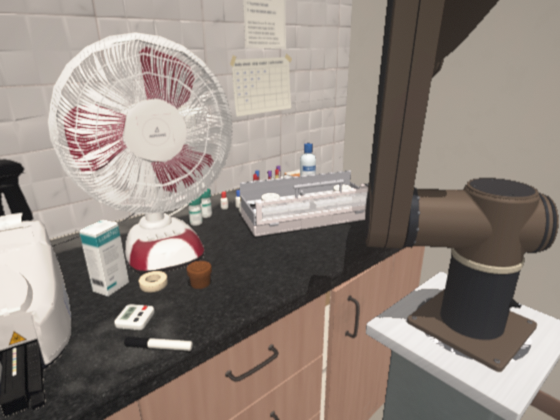

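View pics/w34.png

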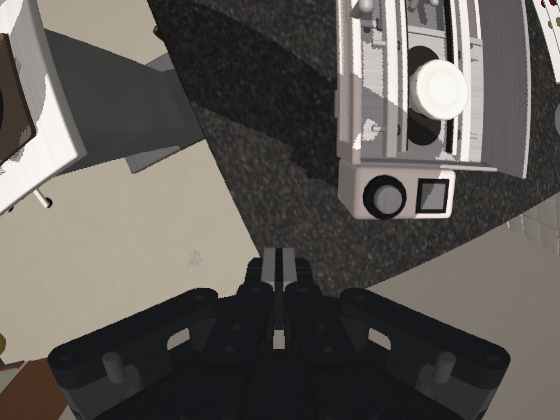

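Run:
```python
from h import *
im,d,c=load('s34');P=cloud(c,d);Q=P-np.array([MX,MY,0]);X=Q[...,0]*np.cos(YAW)+Q[...,1]*np.sin(YAW);Y=-Q[...,0]*np.sin(YAW)+Q[...,1]*np.cos(YAW);Z=P[...,2]
for y in(-.06,.0,.06,.14,.18):
    k=(abs(Y-y)<.01)&(X>-.25)&(X<-.085)&(Z>.1)&(Z<.17)
    print(y,k.sum(),X[k].min().round(3),X[k].max().round(3),Z[k].max().round(3))
im,d,c=load('t34');P=cloud(c,d)
g=((im.min(-1)>150)&(np.abs(P[...,2]-.1)<.008)).astype(np.uint8);n,l,st,ce=cv2.connectedComponentsWithStats(g)
for i in range(1,n):
    if st[i,4]>150: print(wm(rayz(c,*ce[i],.1)).round(4),st[i])
```

```text
-0.06 69 -0.103 -0.092 0.161
0.0 63 -0.105 -0.092 0.161
0.06 65 -0.102 -0.091 0.16
0.14 47 -0.1 -0.09 0.123
0.18 44 -0.101 -0.093 0.124
[-0.0016  0.1298  0.1   ] [297 159  19  19 277]
[-0.0016 -0.1313  0.1   ] [373 190  20  19 289]
[-0.5472  0.85    0.1   ] [  0 233  48  16 412]
```

The guard bar is where it was when closed at the start, and both cups are clamped at (-0.0016, ±0.13). The button is out and the robot is clear. Handing in.

Run:
```python
from h import *
print(ctrl.sign_off())
```

```text
the job is handed in; nothing more can be done
None
```

I did every step of the job and handed it in at about 44 s; the sign-off gave no verdict.

**What I did:** I folded the guard down and stood the two cups on the decks, one on each side. I turned the sleeve in quarter-turn sweeps until the bars pressed on the cups. Then I swung the guard back up and pressed the start button once.

**Last checks:**

| Item | Reading |
|---|---|
| Cups | upright, mixer x about -1.6 mm, y +0.130 and -0.131, lid tops at z 0.100 |
| Spring deflection | about 5 mm on each bar, estimated from the bar-to-carriage gap in the wrist depth image, measured before the guard was raised |
| Guard | bar back where it was when closed at the start, to within about 2 mm |
| Start button | top went down about 5 mm under the fingers, then came back out to z 0.1195 |
| Other things on the worktop | marker, tape roll, timer and brown cup were not touched and look unmoved by eye |
| Robot | clear of everything, no contact force |

**What disagreed or went wrong:**
- **Tool offset:** the real finger tips sit about 38 mm behind the reported TCP. Because of this, my first two passes at the guard went over the bar without touching it. I found the offset in the depth images and corrected for it.
- **Forces:** while lowering and raising the guard, the force on the fingers briefly reached about 55 N. That is below the 120 N wrist limit, and it acted on the fingers rather than on the gripper's body.
- **Knocked cup:** one cup had been knocked aside while I carried the other. I measured it again before picking it up.

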